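# Load a grinding jar on its sprung platform and lock it with the eccentric clamp

### The job

Set the larger of the two steel grinding jars upright on the round sprung platform of the clamping station and let go, so that it sinks the platform with its weight. Then turn the eccentric clamp's bar knob clockwise until its lobe bears on the jar and presses it firmly, but not hard, against the spring-buffered V backstop (about 12 N, which pushes the backstop back some 2 to 3 mm), and leave it locked like that. Keep the jar upright and leave the smaller jar and the brown bottle where they stand.

Things in the scene. Friction and masses are not known exactly. Their poses are not given: they have to be found in the camera images.
- grinding_jar: the larger steel grinding jar: upright cylinder 50 mm in diameter, 56 mm high to the top of its flat lid, with a dark round lid grip 26 mm in diameter and 24 mm high on top (80 mm in all). About 0.4 kg. Origin at the centre of its underside, z up its axis. It starts standing on the bench.
- small_jar: the smaller grinding jar, a bystander of the same make: 36 mm in diameter, 44 mm to the lid, the same 26 mm lid grip (68 mm in all). Origin at the centre of its underside. Leave it standing where it is.
- station: the clamping station, fixed to the bench: a grey base 120 mm (x) by 210 mm (y), its top 28 mm high. Origin on the bench under the platform's axis. Along its own y axis lie: the spindle of the eccentric at y = -55 mm, the platform at y = 0, then the V backstop, whose guide block reaches y = 81 mm, 75 mm high.
- load_point (a point): where to load the jar: 6 mm short of the platform's axis (station y = -6 mm), 54 mm above the bench. A jar set down here clears the V jaw, and by some 5 mm the clamp in its starting position; the clamp pushes it the rest of the way into the V.
- v_nominal (a point): fixed mark on the station 60 mm above the platform axis's foot: nominal centre of a jar resting in the unloaded V jaw. The steel jaw (42 to 78 mm above the bench, 70 mm wide) opens to the station's -y; it was set anywhere within 2 mm of nominal along y, which is not reported. Pressed by the jar it yields to +y, by at most 12 mm, against a spring: 2 N preload, then 4 N per mm.
- platform_top (a point): centre of the sprung platform's upper face: a round aluminium plate 44 mm in diameter, 54 mm above the bench when empty. It sinks straight down, at most 18 mm, with a spring of 0.24 N per mm; the jar's own weight sinks it about 10 to 18 mm.
- platform (a joint): how far the platform has sunk, in m: 0 empty, up to 0.018.
- cam_angle (a joint): angle of the eccentric, rad, 0 to 2.6, growing clockwise seen from above. At 0 the lobe points to the station's -y (away from the jar); it starts between 0 and 0.4. The lobe meets the jar, resting in the V, somewhere between about 1.5 and 2.1, as backstop and jar were set; then each 0.1 rad pushes the jar on by 0.7 to 1 mm. More than 35 N ruins the clamp.
- cam_grip (a point): on the spindle's axis in the middle of the bar knob: a black upright bar 14 mm thick, 44 mm long (24 mm long on the lobe's side of the axis, 20 mm on the other) and 24 mm high, its top 126 mm above the bench. The point's -y axis points along the bar toward the lobe. Beneath the bar: a round flange 26 mm in diameter, its top 102 mm above the bench.
- cam: the eccentric as a whole (spindle, bar knob and lobe). Origin on the spindle's axis at bench height; its -y axis points to the lobe. The spindle turns with a steady friction of about 0.15 N m, which holds it where it is left up to about 15 N on the lobe; pushing and rubbing on the jar adds about 0.15 to 0.3 N m per 10 N.
- phenolic_jar: brown bottle, 54 mm in diameter, 151 mm high, a bystander. Origin at the centre of its underside.
- lobe_center (a point): centre of the eccentric's steel disc, 56 mm in diameter and 18 mm thick, 52 to 70 mm above the bench; it lies 10 mm off the spindle's axis.
Not all that is in view belongs to the job. Leave any blue, purple or turquoise look-alike of the grinding_jar alone.

How it is judged:
By the outcome, as a careful person would: the job done as asked, in the order asked, and still so for the second after the job is handed in, with the robot touching nothing.
It also fails if it takes over 64 s, if anything falls off the work surface, if the arm or the gripper's body presses on something with over 40 N, if the wrist force passes 120 N, or if a joint passes its speed limit or range.

### The arm

A 6-joint arm with a two-finger parallel gripper is mounted at the origin on a cart in front of the work surface, level with it; the furniture and walls round the work are solid. World frame = base frame: x ahead of the robot, y to its left, z up, the work surface at z = 0. Lengths are in m, angles in rad, forces in N, time in s.
With the tool pointing down it reaches from about 0.325 to 0.9 m from the base axis. Payload 3.5 kg.
Tool frame: the origin (TCP) lies at the very end of the fingers, on their centre line; the grasp point (between the pads) lies 19 mm behind it; z points along the fingers, x is the direction in which the jaws open and shut, and the axes are right-handed (so a half turn about z gives the same grasp; the last joint's range is limited). The gripper opens to 85 mm and grips with 20 to 120 N. Pads are 22 mm wide; open, the fingers measure 114 mm over their backs; the gripper's body (76 mm by 85 mm) begins 54 mm behind the grasp point. The pads swing forward as they close: fully open they stand 13 mm farther back than shut.
Start: joints at [-1.284, 0.276, -0.026, 1.268, 0, 1.467], TCP at [0.237, -0.578, 0.192] pointing down, gripper open.
Joint ranges: [-3.12, 3.12], [-0.85, 1.88], [-1.08, 1.24], [-1.95, 2.15], [-1.57, 1.53], [-3.14, 3.14]. Speed limits (rad/s): [2.57, 2.57, 3.14, 3.14, 3.14, 3.14].

### API

Orientations are given as a rotation vector (axis times angle).
In Python, from station import r gives the robot as it stands.
- The arm moves only by the tool send_rows, never from a script. Its argument "series" is a list of rows, each a list of 7 numbers: the shift along the tool's x, y, z in mm, then the turn, a rotation vector about the tool's x, y, z in units of 5 degrees (1.0 is 5 degrees), then the opening, from 0 (shut) to 1 (fully open). A call has 1 to 8 rows; each row is the pose to reach, as a shift and turn from the pose measured when the call began, along the tool's axes at that moment; what a row does not reach only later rows make up. A row lasts 1/10 s, in which the tool goes at most 50 mm and 8.59 degrees, less where a joint would pass 70% of its speed; a pose out of reach is approached as far as the arm can. A call with a gripper value outside its range is refused whole. The fingers move at their own pace and stop on an object; "squeeze" is the grip in N (left out, the last holds). Time passes only in rows, so rows that repeat a pose let the fingers close. It gives the time, the measured TCP pose, the force and the opening at its end, in the units of the state.
- r.get_obs(): the state, without advancing time (a new reading comes with each control period).
- r.grab_frame(name): name is "side" or "top" or "wrist"; returns (picture, depth): 400x640x3 uint8, red, green, blue; 400x640 float32, m along the optical axis (not along the pixel's ray), 0 where there is no reading.
- r.camera_params(name): a dict with "camera_matrix" (3x3 intrinsics, pixels), "world_from_camera" (4x4, takes a point from camera to world coordinates). Camera axes: x right, y down, z forward; pixel columns grow to the right and rows downward; lengths in m; the calibration is good to about 2 mm. A picture is of the moment at which its call begins: read the wrist's pose just before it. camera_params takes no time and is no camera call; for the wrist camera it gives the pose at the moment of the call.
- r.sign_off(): hands the job in, once; it reports no verdict.
The state is a dict: "clock": time; "joint_pos": joint angles; "qvel": joint speeds; "joint_torque": joint torques, N m; "eef_pos": TCP position; "eef_rot": TCP orientation; "ft_force": force on the tool from outside, world axes, zero at the start; "ft_torque": the same for the moment, N m; "gripper_width": opening from 0.0 (shut) to 1.0 (fully open).
Only numpy, scipy, OpenCV 4.12 (cv2) and the standard library are available. Lean on these libraries where they do the work, as an engineer would, in place of code of your own. Each camera call takes 0.05 s, during which the arm holds its last target.

## Working session

There is one attempt and no reset: what is moved stays moved. The work goes in short steps, Python scripts to look and compute and a tool call to move; the robot and the scene stay as the last step left them, time stands still between calls to the robot, and variables do not carry over. Pictures are saved under pics/ and viewed, and the job is handed in when it is done.

Besides the shell and the picture viewer there is one more tool, called after "Call:" as name([rows], argument=value, ...), one row to a line, values as JSON. send_rows: Moves the arm, as the interface text tells. Its arguments: {"type":"object","properties":{"series":{"type":"array"},"squeeze":{"type":"number"}},"required":["series"]}

```bash
ls; mkdir -p pics; python3 - <<'E'
from station import r
import cv2,numpy as np
o=r.get_obs()
for k,v in o.items(): print(k,np.round(v,3))
for n in ["side","top","wrist"]:
    p=r.camera_params(n); print(n,np.round(p["camera_matrix"],1).tolist(),np.round(p["world_from_camera"],4).tolist())
    im,d=r.grab_frame(n); cv2.imwrite(f"pics/{n}0.png",im[:,:,::-1]); np.save(f"pics/{n}0.npy",d)
E
```

```text
pics
clock 0.0
joint_pos [-1.284  0.277 -0.028  1.268  0.     1.467]
qvel [-0.001 -0.001  0.001 -0.001 -0.001 -0.001]
joint_torque [ 0.0000e+00 -4.4550e+01  2.9521e+01  1.6000e-02 -0.0000e+00  0.0000e+00]
eef_pos [ 0.237 -0.577  0.191]
eef_rot [-2.608  1.748  0.003]
ft_force [-0.879  0.677 -0.272]
ft_torque [0.004 0.045 0.04 ]
gripper_width 1.0
side [[424.6, 0.0, 316.2], [0.0, 424.6, 196.9], [0.0, 0.0, 1.0]] [[-0.9572, -0.1225, 0.2621, 0.1205], [-0.2884, 0.4758, -0.8309, 1.0832], [-0.0229, -0.871, -0.4908, 0.6838], [0.0, 0.0, 0.0, 1.0]]
top [[435.2, 0.0, 314.3], [0.0, 435.2, 196.8], [0.0, 0.0, 1.0]] [[0.0256, -0.9973, 0.069, 0.3637], [-0.9996, -0.025, 0.0094, 0.0794], [-0.0077, -0.0692, -0.9976, 1.1388], [0.0, 0.0, 0.0, 1.0]]
wrist [[305.1, 0.0, 318.6], [0.0, 305.1, 195.6], [0.0, 0.0, 1.0]] [[0.3814, -0.8814, -0.2788, 0.3084], [-0.9244, -0.3642, -0.1133, -0.549], [-0.0017, 0.3009, -0.9536, 0.3727], [0.0, 0.0, 0.0, 1.0]]
```

View pics/side0.png

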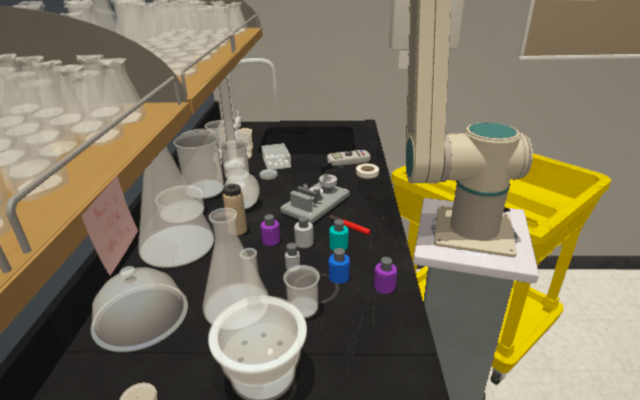

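View pics/top0.png

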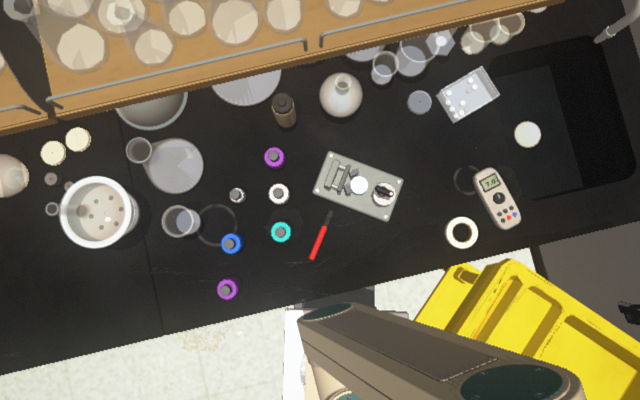

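View pics/wrist0.png

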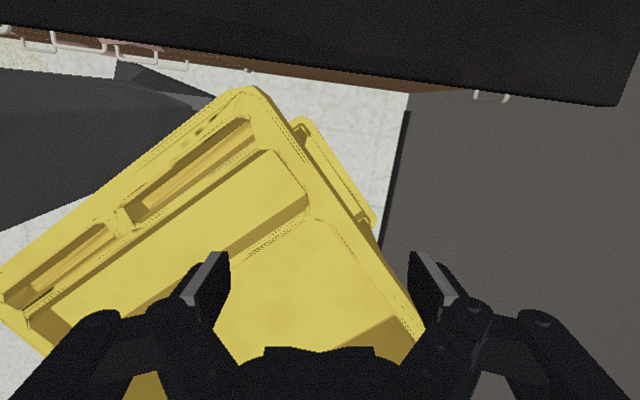

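Top view: candidates for the jar are the steel ones at (279,193), larger, and (237,195), smaller, plus the blue (231,243), turquoise (281,232) and purple (274,157), (227,289) look-alikes. I choose (279,193) and check it in a crop.

```bash
python3 - <<'E'
import cv2,numpy as np
a=cv2.imread("pics/top0.png")[140:260,200:420]
b=cv2.imread("pics/side0.png")[160:290,220:400]
cv2.imwrite("pics/c1.png",cv2.resize(a,None,fx=3.6,fy=3.6,interpolation=cv2.INTER_CUBIC))
cv2.imwrite("pics/c2.png",cv2.resize(b,None,fx=4.4,fy=4.4,interpolation=cv2.INTER_CUBIC))
E
```

```text
(no output)
```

View pics/c1.png

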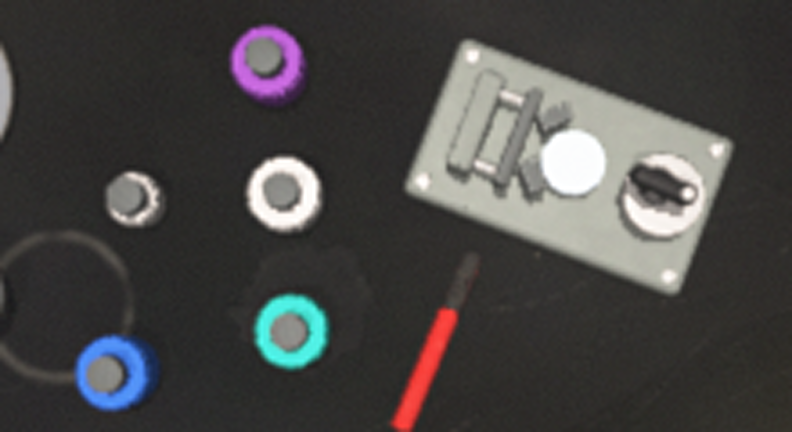

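View pics/c2.png

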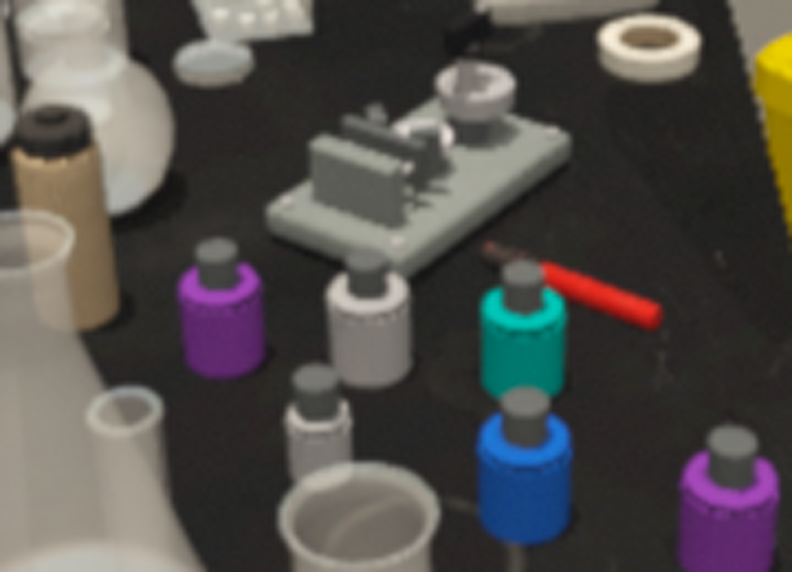

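The crops confirm it: the uncoloured steel jar with the wider lid, at crop px (284,193), is the target. The platform is at (573,162), the bar knob at (662,187), with its lobe pointing right. Now I measure.

```bash
cat > h.py <<'E'
import cv2,numpy as np
def ray(p,uv,z):
    K=np.array(p["camera_matrix"]);T=np.array(p["world_from_camera"])
    d=T[:3,:3]@np.linalg.inv(K)@np.array([uv[0],uv[1],1.]); o=T[:3,3]
    return o+d*(z-o[2])/d[2]
def proj(p,X):
    K=np.array(p["camera_matrix"]);T=np.linalg.inv(np.array(p["world_from_camera"]))
    c=T[:3,:3]@np.array(X)+T[:3,3]; u=K@c; return u[:2]/u[2]
def cloud(p,d):
    K=np.array(p["camera_matrix"]);T=np.array(p["world_from_camera"])
    v,u=np.mgrid[:400,:640]
    c=np.stack([(u-K[0,2])/K[0,0]*d,(v-K[1,2])/K[1,1]*d,d],-1)
    return c@T[:3,:3].T+T[:3,3]
E
python3 - <<'E'
from station import r
from h import *
p=r.camera_params("top"); im=cv2.imread("pics/top0.png"); P=cloud(p,np.load("pics/top0.npy"))
hsv=cv2.cvtColor(im,cv2.COLOR_BGR2HSV)
def box(m,x0,y0,x1,y1):
    q=np.zeros_like(m);q[y0:y1,x0:x1]=m[y0:y1,x0:x1];return q
# jar: bright lid ring
m=box((hsv[...,2]>150).astype(np.uint8)*255,262,176,297,212)
c=max(cv2.findContours(m,0,2)[0],key=cv2.contourArea); (e)=cv2.minEnclosingCircle(c); print("lid",e,ray(p,e[0],.056), "r mm",e[1]/435*1.08)
M=cv2.moments(cv2.convexHull(c)); print(ray(p,(M['m10']/M['m00'],M['m01']/M['m00']),.056))
print("depth z at lid", np.median(P[m>0],0))
# station base
m=box((hsv[...,2]>75).astype(np.uint8)*255,305,145,412,228)
c=max(cv2.findContours(m,0,2)[0],key=cv2.contourArea)
rc=cv2.minAreaRect(c); print(rc)
W=np.array([ray(p,b,.028) for b in cv2.boxPoints(rc)]); print(W.round(4), np.linalg.norm(W-np.roll(W,1,0),axis=1)); ce=W.mean(0);print("centre",ce)
# platform
for z in (.054,):
  m=box((hsv[...,2]>215).astype(np.uint8)*255,345,172,372,198)
  c=max(cv2.findContours(m,0,2)[0],key=cv2.contourArea); e=cv2.minEnclosingCircle(c); print("plat",e,ray(p,e[0],z),e[1]/435*1.085)
# heights
for uv in [(359,185),(384,195),(320,185),(279,188),(338,178)]: print(uv,P[uv[1],uv[0]].round(4))
# side
p=r.camera_params("side"); im=cv2.imread("pics/side0.png"); P=cloud(p,np.load("pics/side0.npy"))
for uv in [(304,220),(304,240),(315,190)]: print(uv,P[uv[1],uv[0]].round(4))
E
```

```text
lid ((278.5, 193.5), 10.12432861328125) [0.44458939 0.17919629 0.056     ] r mm 0.025136264143318966
[0.44523557 0.17927725 0.056     ]
depth z at lid [0.44544861 0.17725393 0.05464693]
((357.685546875, 185.9175262451172), (82.34978485107422, 46.882659912109375), 21.037511825561523)
[[ 0.45    0.099   0.028 ]
 [ 0.5642  0.0586  0.028 ]
 [ 0.4925 -0.14    0.028 ]
 [ 0.3795 -0.0985  0.028 ]] [0.20973713 0.12110854 0.21114342 0.12037638]
centre [ 0.47151992 -0.02024472  0.028     ]
plat ((358.7173767089844, 184.56521606445312), 9.087091445922852) [ 0.47216493 -0.0206541   0.054     ] 0.02266550395132481
(359, 185) [ 0.4714 -0.0217  0.0506]
(384, 195) [ 0.444  -0.0772  0.1002]
(320, 185) [0.4712 0.0761 0.0278]
(279, 188) [0.4563 0.1762 0.0797]
(338, 178) [0.4906 0.0302 0.0257]
(304, 220) [0.4371 0.1919 0.0826]
(304, 240) [0.436  0.202  0.0255]
(315, 190) [0.4615 0.0128 0.075 ]
```

```bash
cat >> h.py <<'E'
from scipy.spatial.transform import Rotation as Ro
O=np.array([.4718,-.0205]); YAW=-.3447
sy=np.array([-np.sin(YAW),np.cos(YAW)]); sx=np.array([np.cos(YAW),np.sin(YAW)])
def st(x,y): return O+x*sx+y*sy
def tgt(o,pos,yaw):
    x=np.array([np.cos(yaw),np.sin(yaw),0]);z=np.array([0,0,-1.]);R=np.stack([x,np.cross(z,x),z],1)
    R0=Ro.from_rotvec(o["eef_rot"]).as_matrix()
    s=R0.T@(np.array(pos)-o["eef_pos"])*1000; w=Ro.from_matrix(R0.T@R).as_rotvec()/np.radians(5)
    return s.round(1),w.round(2)
def show(o):
    R=Ro.from_rotvec(o["eef_rot"]).as_matrix()
    print("t %.2f pos %s yaw %.4f tilt %s F %s T %s g %.3f j %s"%(o["clock"],np.round(o["eef_pos"],4),np.arctan2(R[1,0],R[0,0]),R[:2,2].round(4),np.round(o["ft_force"],1),np.round(o["ft_torque"],3),o["gripper_width"],np.round(o["joint_pos"],3)))
E
python3 - <<'E'
from station import r
from h import *
o=r.get_obs(); show(o)
for y in (YAW,YAW+np.pi): print(tgt(o,[.445,.179,.2],y))
print("load",st(0,-.006),"spindle",st(0,-.055))
E
```

```text
t 0.15 pos [ 0.2373 -0.5775  0.1914] yaw -1.1810 tilt [-0.0005  0.0016] F [-0.5 -0.1 -1.1] T [-0.024  0.031  0.027] g 0.999 j [-1.284  0.277 -0.028  1.268 -0.     1.467]
(array([-620.8, -479.6,   -7.4]), array([-0.01,  0.02, -9.58]))
(array([-620.8, -479.6,   -7.4]), array([2.000e-02, 1.000e-02, 2.642e+01]))
load [ 0.46977251 -0.02614706] spindle [ 0.45321471 -0.07226473]
```

Call:
send_rows([
  [-20,-15,-3,0,0,-1.6,1],
  [-45,-35,-6,0,0,-3.2,1],
  [-75,-58,-9,0,0,-4.8,1],
  [-105,-80,-12,0,0,-6.4,0.8],
  [-135,-103,-15,0,0,-8,0.7],
  [-165,-127,-18,0,0,-9.6,0.6],
  [-195,-150,-20,0,0,-11.2,0.6],
  [-225,-173,-20,0,0,-12.8,0.6],
])

```text
clock: 0.95
eef_pos: [0.312, -0.3021, 0.2119]
eef_rot: [-3.139, 0.092, 0.0]
ft_force: [0.7, 0.3, -0.1]
gripper_width: 0.6
```

```bash
python3 - <<'E'
from station import r
from h import *
o=r.get_obs(); show(o)
print(tgt(o,[.445,.179,.2],YAW+np.pi))
E
```

```text
t 0.95 pos [ 0.312  -0.3021  0.2119] yaw -0.0586 tilt [-0.0002  0.0016] F [ 0.7  0.3 -0.1] T [ 0.039 -0.053 -0.025] g 0.600 j [-9.19e-01 -7.70e-02 -3.79e-01  1.27e+00  1.00e-03  7.10e-01]
(array([ 104.6, -488.1,   12.6]), array([-1.000e-02, -2.000e-02, -3.272e+01]))
```

Call:
send_rows([
  [5,-24,0,0,0,-1.6,0.6],
  [10,-48,0,0,0,-3.2,0.6],
  [16,-73,0,0,0,-4.8,0.6],
  [21,-98,0,0,0,-6.4,0.6],
  [27,-122,0,0,0,-8,0.6],
  [32,-147,0,0,0,-9.6,0.6],
  [37,-171,0,0,0,-11.2,0.6],
  [42,-196,0,0,0,-12.8,0.6],
])

```text
clock: 1.75
eef_pos: [0.3653, -0.1079, 0.212]
eef_rot: [-2.706, -1.593, -0.001]
ft_force: [0.4, -0.2, 0.2]
gripper_width: 0.602
```

```bash
python3 - <<'E'
from station import r
from h import *
o=r.get_obs(); show(o)
print(tgt(o,[.445,.179,.2],YAW+np.pi))
E
```

```text
t 1.75 pos [ 0.3653 -0.1079  0.212 ] yaw 1.0639 tilt [-0.0003  0.0016] F [ 0.4 -0.2  0.2] T [ 0.015 -0.009 -0.05 ] g 0.602 j [-4.580e-01 -1.810e-01 -4.670e-01  1.285e+00  1.000e-03  4.800e-02]
(array([289.5, -69.5,  12.4]), array([  0.  ,  -0.02, -19.86]))
```

Call:
send_rows([
  [22,-5,0,0,0,-1.6,0.6],
  [46,-11,0,0,0,-3.2,0.6],
  [70,-17,0,0,0,-4.8,0.6],
  [94,-22,0,0,0,-6.4,0.6],
  [118,-28,0,0,0,-8,0.6],
  [142,-34,0,0,0,-9.6,0.6],
  [166,-40,0,0,0,-11.2,0.6],
  [190,-46,0,0,0,-12.8,0.6],
])

```text
clock: 2.55
eef_pos: [0.4171, 0.0816, 0.212]
eef_rot: [-1.443, -2.789, -0.002]
ft_force: [0.6, -0.0, 0.9]
gripper_width: 0.602
```

```bash
python3 - <<'E'
from station import r
from h import *
o=r.get_obs(); show(o)
print(tgt(o,[.445,.179,.2],YAW+np.pi))
E
```

```text
t 2.55 pos [0.4171 0.0816 0.212 ] yaw 2.1869 tilt [-0.0007  0.0016] F [ 0.6 -0.   0.9] T [-0.034  0.004 -0.008] g 0.602 j [ 0.04  -0.095 -0.395  1.272  0.002 -0.576]
(array([63.3, 79. , 12.2]), array([ 0.01, -0.02, -6.99]))
```

Call:
send_rows([
  [12,15,0,0,0,-1.6,0.6],
  [25,32,2,0,0,-3.2,0.6],
  [38,48,6,0,0,-4.8,0.6],
  [50,63,9,0,0,-6.4,0.6],
  [63.3,79,12,0,0,-7,0.6],
  [63.3,79,12,0,0,-7,0.6],
])

```text
clock: 3.15
eef_pos: [0.445, 0.1804, 0.1994]
eef_rot: [-0.533, -3.094, -0.002]
ft_force: [-0.1, 0.0, -0.6]
gripper_width: 0.603
```

```bash
python3 - <<'E'
from station import r
from h import *
o=r.get_obs(); show(o)
p=r.camera_params("wrist"); im,d=r.grab_frame("wrist"); cv2.imwrite("pics/w1.png",im[:,:,::-1]); np.save("pics/w1.npy",d)
print(proj(p,[.445,.179,.056]),proj(p,[.445,.179,.08]))
E
```

```text
t 3.15 pos [0.445  0.1804 0.1994] yaw 2.8004 tilt [-0.0016  0.0018] F [-0.1  0.  -0.6] T [-0.07  -0.005 -0.045] g 0.603 j [ 0.249  0.015 -0.317  1.24   0.002 -0.981]
[317.90602802 172.56103269] [317.8939453  177.99899045]
```

View pics/w1.png

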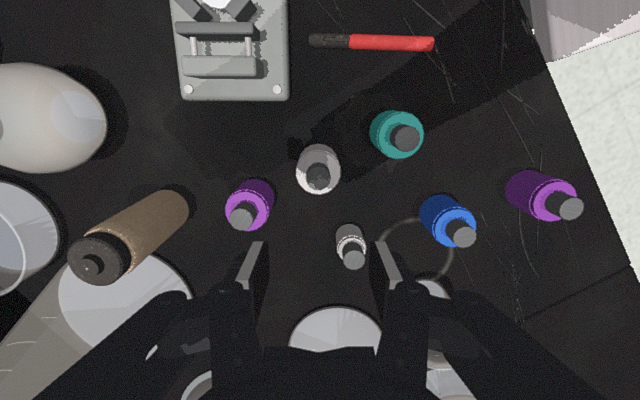

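The wrist view shows the target's steel lid at (318,170) and grip at (317,177), which fits the prediction (318,178). The small jar is at (352,250) and stays clear. I refine with the wrist and side views.

```bash
python3 - <<'E'
from station import r
from h import *
p=r.camera_params("wrist"); im=cv2.imread("pics/w1.png")
c=im[135:205,280:360]; cv2.imwrite("pics/w1c.png",cv2.resize(c,None,fx=8,fy=8,interpolation=cv2.INTER_CUBIC))
g=cv2.cvtColor(im,cv2.COLOR_BGR2GRAY); hsv=cv2.cvtColor(im,cv2.COLOR_BGR2HSV)
for v in range(160,192,2): print(v,g[v,296:342:2])
E
```

```text
160 [ 25  77 110 117 117 117 117 122 116 119 118 120 117 118 118 116 147 155
 153 153 151  68  10]
162 [ 33  89 117 117 112 118 125 119 115 109  94  67 102 117 115 119 153 155
 154 157 138 113  11]
164 [ 38 113 120 113 117 113 127 119  67  58  44  50  53  53  64 113 149 155
 153 152 155 131  32]
166 [ 78 114 117 120 116 118 105  60  53  56  56  56  53  45  43  69 155 155
 152 149 149 144  81]
168 [121 141 112 118 116 119  66  55  63  67  71  65  63  68  70  45 110 155
 155 148 149 153  84]
170 [193 206 150 113 110 104  48  66  64  69  65  71  66  67  63  60  58 149
 152 152 156 155  90]
172 [172 207 208 186 121  76  59  65  61  63  68  63  63  67  64  63  57 149
 148 150 151 153  86]
174 [191 206 207 222 210  98  63  60  59  67  63  63  70  71  63  69  63 132
 152 148 152 153  87]
176 [176 225 221 222 207  92  57  58  70  65  68  83  86  63  68  67  63  98
 152 150 151 152  81]
178 [ 91 226 223 221 212 111  62  59  63  73  63  87  69  77  69  64  81  89
 150 147 153 147  36]
180 [ 48 207 224 222 226 128  68  77  84  69  79  85  91  85  86  84  79 122
 148 151 152 106  43]
182 [ 39 163 225 220 226 196  76  84  81  82  84  82  86  90  85  86  77 144
 148 150 152  71  35]
184 [ 41  42 218 222 224 229 131 131 134  92  85  82  84  84  82  81 100 151
 147 152 102  34  43]
186 [ 37  45  63 216 226 224 218 125 132 130  81  84  84  82  76  94 143 148
 149 138  29  32  38]
188 [ 40  43  40  64 221 225 218 214 153 125  94  88  75  84 161 222 168 210
 119  34  42  41  36]
190 [ 48  40  43  37  62 193 226 222 226 213 198 196 169 219 222 220 226 142
  43  46  37  43  33]
```

View pics/w1c.png

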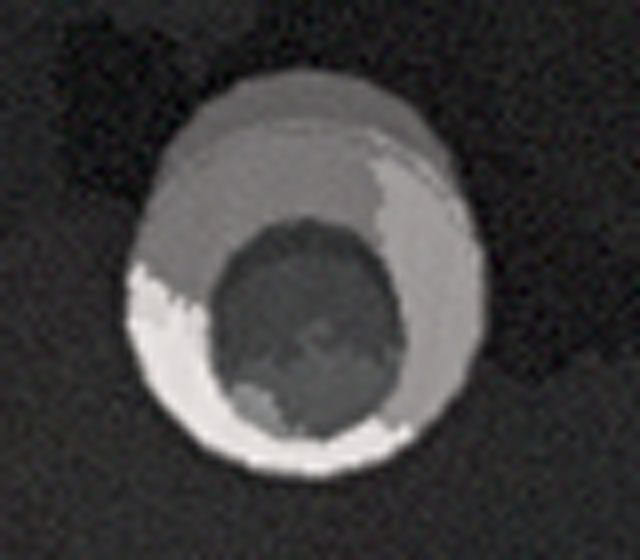

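```bash
python3 - <<'E'
from station import r
from h import *
o=r.get_obs(); show(o)
print(tgt(o,[.445,.179,.0585],YAW+np.pi))
E
```

```text
t 3.20 pos [0.4446 0.1794 0.1996] yaw 2.7987 tilt [-0.0019  0.0009] F [-1.   0.7  0.9] T [-0.04  -0.014 -0.032] g 0.599 j [ 2.480e-01  1.400e-02 -3.170e-01  1.241e+00  1.000e-03 -9.800e-01]
(array([ -0.8,  -0.3, 141.1]), array([ 0.  , -0.02,  0.02]))
```

Call:
send_rows([
  [0,0,30,0,0,0,0.6],
  [-0.5,0,65,0,0,0,0.6],
  [-0.8,-0.3,100,0,0,0,0.6],
  [-0.8,-0.3,125,0,0,0,0.6],
  [-0.8,-0.3,136,0,0,0,0.6],
  [-0.8,-0.3,140,0,0,0,0.6],
  [-0.8,-0.3,141,0,0,0,0.6],
  [-0.8,-0.3,141,0,0,0,0.6],
])

```text
clock: 4.0
eef_pos: [0.4463, 0.1791, 0.0599]
eef_rot: [0.537, 3.095, 0.002]
ft_force: [-0.1, -0.2, 0.1]
gripper_width: 0.6
```

```bash
python3 - <<'E'
from station import r
from h import *
o=r.get_obs(); show(o)
im,d=r.grab_frame("side"); cv2.imwrite("pics/s2.png",cv2.resize(im[160:280,220:400,::-1],None,fx=4,fy=4,interpolation=cv2.INTER_CUBIC))
E
```

```text
t 4.00 pos [0.4463 0.1791 0.0599] yaw 2.7983 tilt [0.0005 0.0015] F [-0.1 -0.2  0.1] T [-0.036  0.007  0.056] g 0.600 j [ 0.246  0.135 -0.503  0.931  0.001 -0.981]
```

View pics/s2.png

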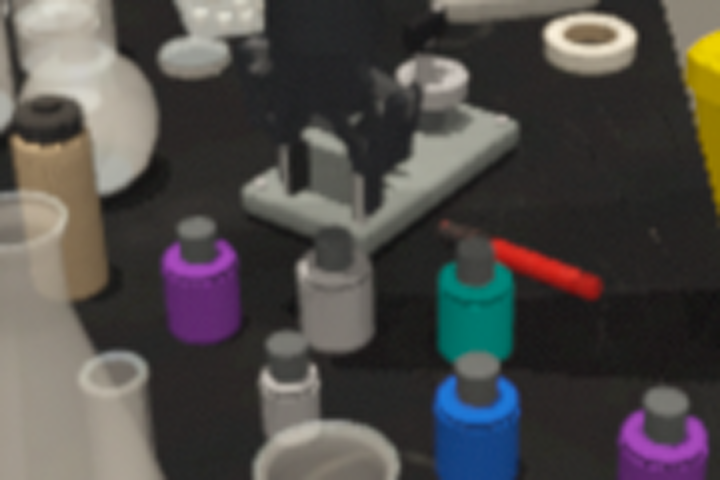

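The side view shows the fingers farther from the camera or higher than the jar's grip (tips about full-frame (292,207) and (310,212), grip at (304,222)). I check with depth before closing.

```bash
python3 - <<'E'
from station import r
from h import *
o=r.get_obs(); show(o)
for n in("side","top","wrist"):
    p=r.camera_params(n);im,d=r.grab_frame(n); np.save(f"pics/{n}3.npy",d); cv2.imwrite(f"pics/{n}3.png",im[:,:,::-1])
    P=cloud(p,d)
    print(n,"proj tcp",proj(p,o["eef_pos"]),proj(p,o["eef_pos"]+[0,0,.02]))
    if n=="side":
        for uv in [(292,200),(292,205),(310,205),(310,210),(309,212),(304,222),(303,240),(290,195)]: print(uv,P[uv[1],uv[0]].round(3))
E
```

```text
t 4.05 pos [0.4464 0.1792 0.06  ] yaw 2.7985 tilt [0.0008 0.0015] F [0.4 0.2 0.3] T [ 0.074  0.055 -0.016] g 0.598 j [ 0.246  0.135 -0.503  0.931  0.001 -0.981]
side proj tcp [302.51978022 224.12944396] [302.22918963 217.83735184]
(292, 200) [0.473 0.178 0.131]
(292, 205) [0.474 0.178 0.115]
(310, 205) [0.417 0.199 0.136]
(310, 210) [0.417 0.199 0.121]
(309, 212) [0.42  0.2   0.115]
(304, 222) [0.438 0.19  0.075]
(303, 240) [0.439 0.201 0.025]
(290, 195) [0.478 0.179 0.145]
top proj tcp [278.37597462 192.65362556] [277.6388615  192.00884719]
wrist proj tcp [318.23145222 225.99170407] [318.17637164 239.67776207]
```

View pics/wrist3.png

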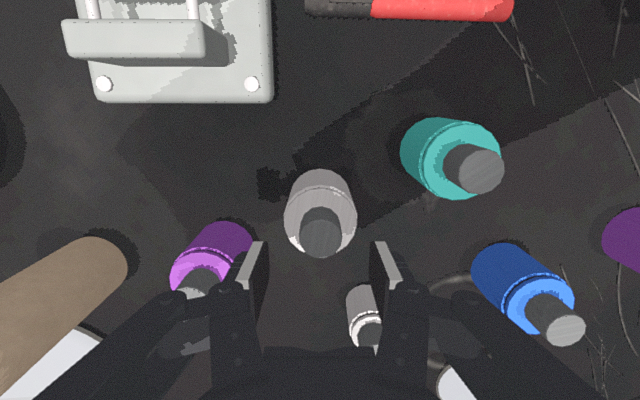

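View pics/side3.png

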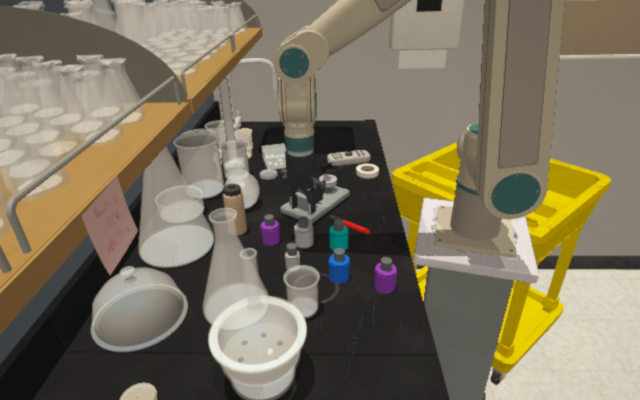

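```bash
python3 - <<'E'
from station import r
from h import *
o=r.get_obs()
p=r.camera_params("wrist");P=cloud(p,np.load("pics/wrist3.npy"))
R=Ro.from_rotvec(o["eef_rot"]).as_matrix()
for uv in [(262,243),(258,246),(255,250),(250,280),(376,243),(382,248),(385,260),(390,285),(320,235),(320,200)]:
    print(uv,P[uv[1],uv[0]].round(4), ((P[uv[1],uv[0]]-o["eef_pos"])@R*1000).round(1))
p=r.camera_params("side");d=np.load("pics/side3.npy");P=cloud(p,d);im=cv2.imread("pics/side3.png")
for v in range(196,218): print(v,P[v,292].round(3),P[v,310].round(3),im[v,292],im[v,310])
c=im[170:250,260:350];cv2.imwrite("pics/s3c.png",cv2.resize(c,None,fx=7,fy=7,interpolation=cv2.INTER_NEAREST))
E
```

```text
(262, 243) [0.4678 0.1592 0.1074] [-27.4 -11.4 -47.8]
(258, 246) [0.4686 0.1582 0.1119] [-28.4 -12.1 -52.3]
(255, 250) [0.4693 0.1581 0.1155] [-29.1 -11.9 -55.9]
(250, 280) [0.4668 0.1594 0.1393] [-26.3 -11.5 -79.6]
(376, 243) [0.4159 0.1774 0.1079] [ 27.6 -11.7 -48.2]
(382, 248) [0.4142 0.1781 0.113 ] [ 29.5 -11.7 -53.3]
(385, 260) [0.415  0.178  0.1236] [ 28.7 -11.4 -64. ]
(390, 285) [0.4168 0.1796 0.1392] [ 27.6  -9.3 -79.5]
(320, 235) [0.4444 0.1773 0.0786] [  0.8  -2.3 -19. ]
(320, 200) [0.4397 0.1642 0.0558] [  0.9 -16.3   3.8]
196 [0.473 0.176 0.141] [0.416 0.198 0.161] [44 45 45] [44 45 45]
197 [0.474 0.175 0.138] [0.415 0.201 0.16 ] [44 45 46] [42 43 42]
198 [0.473 0.178 0.136] [0.415 0.201 0.158] [41 42 42] [41 41 40]
199 [0.472 0.18  0.135] [0.415 0.202 0.155] [42 45 45] [38 38 37]
200 [0.473 0.178 0.131] [0.414 0.205 0.154] [45 46 48] [39 38 38]
201 [0.472 0.182 0.13 ] [0.415 0.203 0.15 ] [43 46 47] [38 37 36]
202 [0.472 0.183 0.127] [0.415 0.202 0.146] [43 46 47] [39 37 37]
203 [0.472 0.183 0.124] [0.415 0.202 0.143] [44 47 48] [51 51 52]
204 [0.474 0.178 0.118] [0.418 0
[... 236 characters left out ...]
[0.474 0.179 0.107] [0.418 0.196 0.125] [83 90 91] [ 91  96 100]
209 [0.52  0.061 0.027] [0.417 0.198 0.123] [131 142 141] [ 92  97 101]
210 [0.519 0.066 0.027] [0.417 0.199 0.121] [143 155 153] [ 92  97 101]
211 [0.516 0.072 0.028] [0.418 0.196 0.115] [132 144 142] [ 91  97 101]
212 [0.516 0.073 0.025] [0.418 0.197 0.114] [117 127 125] [ 93  99 102]
213 [0.515 0.076 0.023] [0.418 0.198 0.111] [ 99 108 106] [ 99 105 108]
214 [0.516 0.075 0.019] [0.417 0.199 0.109] [90 97 96] [107 113 117]
215 [0.517 0.072 0.013] [0.455 0.087 0.032] [83 90 89] [117 124 129]
216 [0.521 0.063 0.004] [0.456 0.086 0.028] [64 71 69] [128 136 138]
217 [0.52  0.066 0.002] [0.455 0.089 0.027] [38 42 41] [131 141 141]
```

View pics/s3c.png

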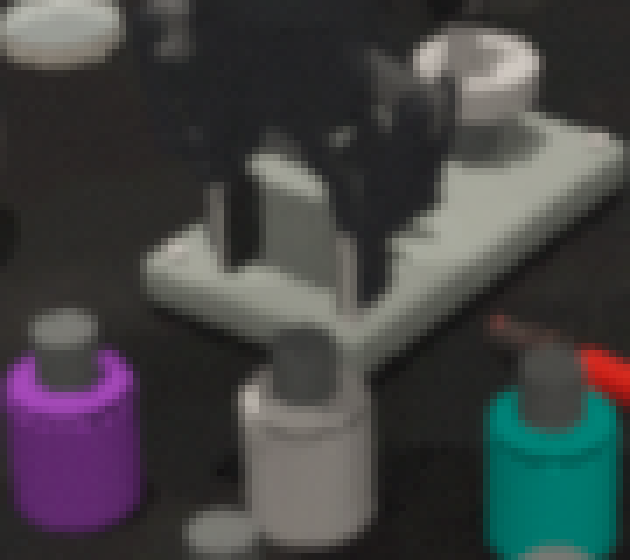

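Both cameras put the fingertips (wrist px (262,243), (376,243); side px (292,208), (310,214)) at z≈0.107, about 47 mm above the reported TCP. Sideways they agree. I check whether this offset was there at the start and how it depends on the opening.

```bash
python3 - <<'E'
from station import r
from h import *
# camera->tool transform is constant; use present
o=r.get_obs(); p=r.camera_params("wrist"); T=np.array(p["world_from_camera"])
R=Ro.from_rotvec(o["eef_rot"]).as_matrix()
X=np.eye(4);X[:3,:3]=R.T@T[:3,:3];X[:3,3]=R.T@(T[:3,3]-o["eef_pos"]); print(X.round(4).tolist())
q=dict(camera_matrix=p["camera_matrix"],world_from_camera=X)
for n in("wrist0","w1","wrist3"):
    C=cloud(q,np.load(f"pics/{n}.npy"))*1000
    m=(abs(C[...,0])<60)&(abs(C[...,1])<25)&(C[...,2]>-140)&(C[...,2]<10)&(np.load(f"pics/{n}.npy")>0)
    if n=="wrist3": m[:, 270:365]=0
    for s in(-1,1):
        k=m&(C[...,0]*s>5); print(n,s,k.sum(),np.percentile(C[...,2][k],[90,97,99,100]).round(1) if k.any() else "", np.median(C[k],0).round(1))
E
```

```text
[[1.0, 0.0015, 0.0001, -0.0], [-0.0015, 0.9536, 0.3011, -0.0777], [0.0004, -0.3011, 0.9536, -0.1815], [0.0, 0.0, 0.0, 1.0]]
wrist0 -1 14406 [-76.3 -62.4 -57.1 -51.2] [ -37.7  -12.  -116.2]
wrist0 1 14404 [-76.4 -62.4 -57.1 -51.4] [  37.8  -12.1 -116.2]
w1 -1 19207 [-80.9 -59.3 -50.5 -41.7] [ -39.3  -12.  -111.8]
w1 1 19206 [-80.7 -59.2 -50.5 -41.8] [  39.3  -12.1 -111.7]
wrist3 -1 17620 [-79.5 -58.3 -50.  -41.4] [ -43.8  -12.2 -109.3]
wrist3 1 17818 [-79.5 -58.3 -50.1 -41.7] [  43.3  -12.3 -109.5]
```

The tips really lie 38 mm (shut) to 51 mm (open) behind the reported TCP, a constant offset in the tool model. I use the measured tips and lower in guarded steps.

Call:
send_rows([
  [0,0,10,0,0,0,0.5],
  [0,0,20,0,0,0,0.5],
  [0,0,27,0,0,0,0.5],
  [0,0,30,0,0,0,0.5],
  [0,0,30,0,0,0,0.5],
])

```text
clock: 4.7
eef_pos: [0.445, 0.179, 0.0286]
eef_rot: [-0.536, -3.093, -0.001]
ft_force: [0.3, 0.4, 0.9]
gripper_width: 0.496
```

```bash
cat >> h.py <<'E'
def tips(o,p,d):
    T=np.array(p["world_from_camera"]);R=Ro.from_rotvec(o["eef_rot"]).as_matrix()
    X=np.eye(4);X[:3,:3]=R.T@T[:3,:3];X[:3,3]=R.T@(T[:3,3]-o["eef_pos"])
    C=cloud(dict(camera_matrix=p["camera_matrix"],world_from_camera=X),d)*1000
    for u0,u1 in((150,280),(360,500)):
        k=(abs(C[...,1]+11)<5)&(C[...,2]>-75)&(C[...,2]<-25)&(d>0); k[:, :u0]=0;k[:,u1:]=0
        print(" tips: max z, median x", np.percentile(C[...,2][k],[97,100]).round(1),np.median(C[...,0][k]).round(1)) if k.any() else print("none")
E
python3 - <<'E'
from station import r
from h import *
o=r.get_obs(); show(o); p=r.camera_params("wrist")
im,d=r.grab_frame("wrist"); cv2.imwrite("pics/w4.png",im[:,:,::-1]); tips(o,p,d)
im,d=r.grab_frame("side"); cv2.imwrite("pics/s4.png",cv2.resize(im[170:250,260:350,::-1],None,fx=7,fy=7,interpolation=cv2.INTER_CUBIC))
E
```

```text
t 4.70 pos [0.445  0.179  0.0286] yaw 2.7988 tilt [-0.002   0.0008] F [0.3 0.4 0.9] T [-0.014 -0.041  0.036] g 0.496 j [ 0.247  0.174 -0.536  0.862  0.001 -0.981]
 tips: max z, median x [-45.1 -26. ] -25.7
 tips: max z, median x [-45.9 -42. ] 25.8
```

View pics/s4.png

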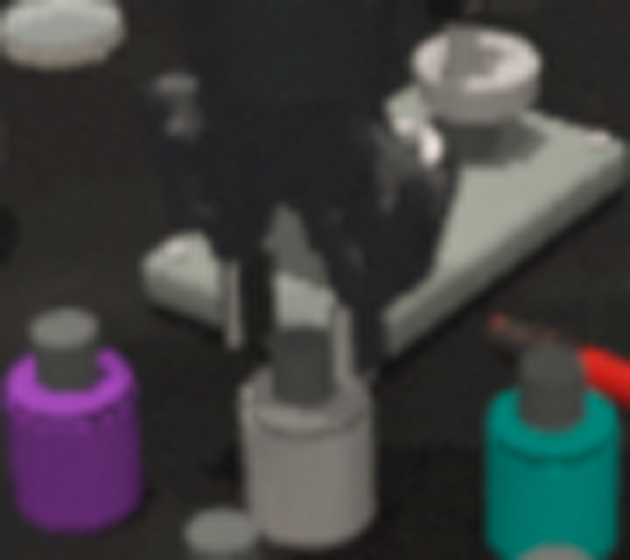

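View pics/w4.png

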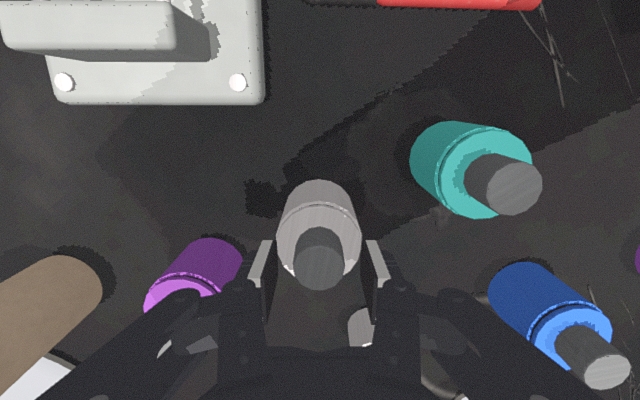

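Side view: the fingers straddle the grip ((300,360) in the crop), and the wrist view shows it centred at (319,258) between the pads. Lower 10 mm more and close.

Call:
send_rows([
  [0,0,5,0,0,0,0.5],
  [0,0,9,0,0,0,0.5],
  [0,0,10,0,0,0,0.5],
  [0,0,10,0,0,0,0.2],
  [0,0,10,0,0,0,0.2],
  [0,0,10,0,0,0,0.2],
  [0,0,10,0,0,0,0.2],
  [0,0,10,0,0,0,0.2],
], squeeze=50)

```text
clock: 5.6
eef_pos: [0.4456, 0.1793, 0.0196]
eef_rot: [-0.536, -3.095, -0.002]
ft_force: [-1.1, -0.3, 1.3]
gripper_width: 0.284
```

```bash
python3 - <<'E'
from station import r
from h import *
o=r.get_obs(); show(o); p=r.camera_params("wrist")
im,d=r.grab_frame("wrist"); cv2.imwrite("pics/w5.png",im[:,:,::-1]); tips(o,p,d)
im,d=r.grab_frame("side"); cv2.imwrite("pics/s5.png",cv2.resize(im[170:250,260:350,::-1],None,fx=7,fy=7,interpolation=cv2.INTER_CUBIC))
E
```

```text
t 5.60 pos [0.4456 0.1793 0.0196] yaw 2.7989 tilt [-0.0006  0.0014] F [-1.1 -0.3  1.3] T [ 0.062  0.313 -0.022] g 0.284 j [ 0.247  0.186 -0.545  0.84   0.002 -0.981]
 tips: max z, median x [-30.5 -27.8] -21.8
 tips: max z, median x [-33.9 -27. ] 22.2
```

View pics/s5.png

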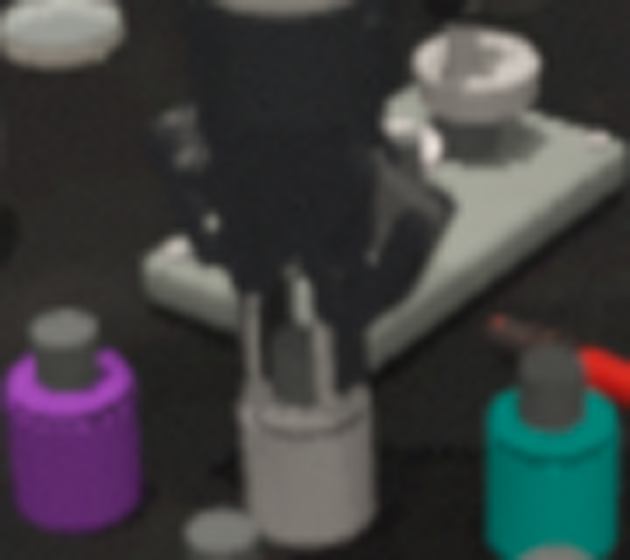

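View pics/w5.png

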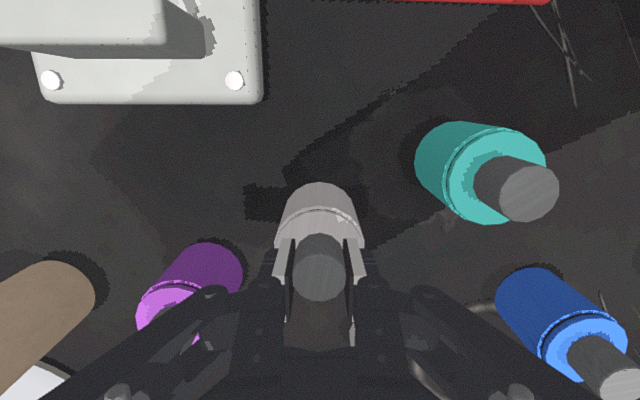

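The jar's grip is held (opening 0.284, about 25 mm), tips just above the lid. Lift.

Call:
send_rows([
  [0,0,-8,0,0,0,0.2],
  [0,0,-25,0,0,0,0.2],
  [0,0,-48,0,0,0,0.2],
  [0,0,-72,0,0,0,0.2],
  [0,0,-95,0,0,0,0.2],
  [0,0,-110,0,0,0,0.2],
  [0,0,-117,0,0,0,0.2],
  [0,0,-117,0,0,0,0.2],
])

```text
clock: 6.5
eef_pos: [0.4465, 0.1793, 0.1374]
eef_rot: [0.536, 3.094, 0.003]
ft_force: [0.3, 0.1, -4.4]
gripper_width: 0.281
```

```bash
python3 - <<'E'
from station import r
from h import *
o=r.get_obs(); show(o)
L=st(0,-.006); print(tgt(o,[*L,.135],YAW+np.pi))
im,d=r.grab_frame("side"); cv2.imwrite("pics/s6.png",cv2.resize(im[130:250,250:370,::-1],None,fx=5,fy=5,interpolation=cv2.INTER_CUBIC))
E
```

```text
t 6.50 pos [0.4465 0.1793 0.1374] yaw 2.7988 tilt [0.0014 0.0018] F [ 0.3  0.1 -4.4] T [-0.005 -0.028 -0.011] g 0.281 j [ 2.460e-01  5.800e-02 -4.080e-01  1.103e+00  1.000e-03 -9.820e-01]
(array([ -91. , -185.6,    2.1]), array([0.02, 0.01, 0.02]))
```

View pics/s6.png

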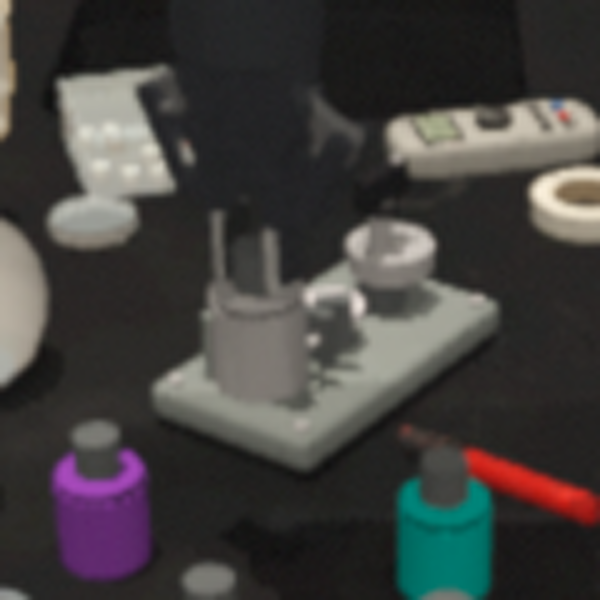

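Call:
send_rows([
  [-10,-20,0,0,0,0,0.2],
  [-26,-53,0,0,0,0,0.2],
  [-44,-90,0,0,0,0,0.2],
  [-62,-127,0,0,0,0,0.2],
  [-78,-160,0,0,0,0,0.2],
  [-88,-178,0,0,0,0,0.2],
  [-91,-183,0,0,0,0,0.2],
  [-91,-183,0,0,0,0,0.2],
])

```text
clock: 7.35
eef_pos: [0.469, -0.0242, 0.1349]
eef_rot: [-0.538, -3.092, -0.003]
ft_force: [-0.6, 1.1, -3.6]
gripper_width: 0.283
```

```bash
python3 - <<'E'
from station import r
from h import *
o=r.get_obs(); show(o)
L=st(0,-.006); print(tgt(o,[*L,.135],YAW+np.pi))
for n in("wrist","top","side"):
    im,d=r.grab_frame(n); np.save(f"pics/{n}7.npy",d); cv2.imwrite(f"pics/{n}7.png",im[:,:,::-1])
cv2.imwrite("pics/s7c.png",cv2.resize(cv2.imread("pics/side7.png")[130:250,250:370],None,fx=5,fy=5,interpolation=cv2.INTER_CUBIC))
cv2.imwrite("pics/t7c.png",cv2.resize(cv2.imread("pics/top7.png")[130:250,280:440],None,fx=5,fy=5,interpolation=cv2.INTER_CUBIC))
E
```

```text
t 7.35 pos [ 0.469  -0.0242  0.1349] yaw 2.7971 tilt [-0.0028  0.0022] F [-0.6  1.1 -3.6] T [ 0.038 -0.01  -0.026] g 0.283 j [-0.19   0.043 -0.43   1.102  0.002 -1.417]
(array([-1.4, -1.6, -0.1]), array([ 0.01, -0.04,  0.  ]))
```

View pics/wrist7.png

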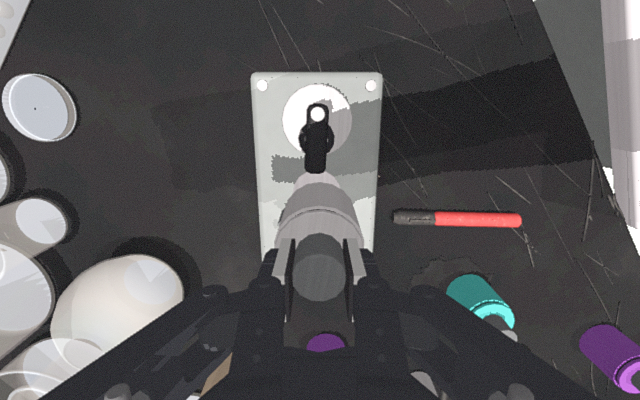

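View pics/s7c.png

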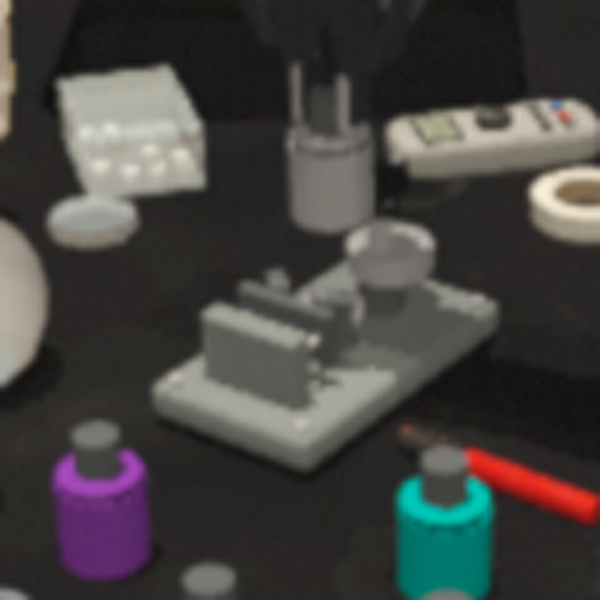

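View pics/t7c.png

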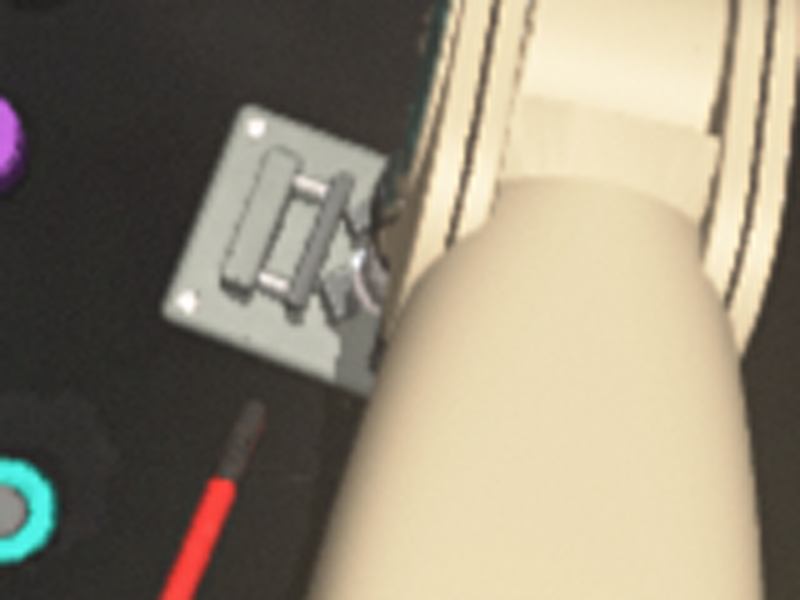

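```bash
python3 - <<'E'
from station import r
from h import *
o=r.get_obs();p=r.camera_params("wrist"); show(o)
im=cv2.imread("pics/wrist7.png")
cv2.imwrite("pics/w7c.png",cv2.resize(im[60:260,230:400],None,fx=3.5,fy=3.5,interpolation=cv2.INTER_CUBIC))
g=cv2.cvtColor(im,cv2.COLOR_BGR2GRAY)
def loc(w): 
    d=w[:2]-O; return np.array([d@sx,d@sy])*1000
for x0,x1 in((256,270),(364,379)):
    m=np.zeros_like(g);m[78:94,x0:x1]=(g[78:94,x0:x1]>225)*255
    M=cv2.moments(m,True);uv=(M['m10']/M['m00'],M['m01']/M['m00']); print(uv,M['m00'],loc(ray(p,uv,.028)))
# pin on knob top & base edges
for v in (75,130,200): 
    row=g[v].astype(int); print(v,[ (u,row[u]) for u in range(240,400) if abs(row[u+1]-row[u-1])>50])
E
```

```text
t 7.50 pos [ 0.4691 -0.0228  0.1355] yaw 2.7999 tilt [-0.002   0.0021] F [ 0.   0.4 -3.9] T [ 0.019 -0.017 -0.025] g 0.288 j [-0.188  0.042 -0.429  1.102  0.002 -1.417]
(261.53333333333336, 84.54285714285714) 105.0 [ 49.13531514 -92.9502666 ]
(370.47727272727275, 85.10227272727273) 88.0 [-47.86902983 -92.93253494]
75 [(250, np.int64(65)), (251, np.int64(147)), (252, np.int64(191)), (381, np.int64(176)), (382, np.int64(101))]
130 [(253, np.int64(105)), (254, np.int64(181)), (299, np.int64(251)), (300, np.int64(162)), (301, np.int64(99)), (302, np.int64(54)), (331, np.int64(51)), (332, np.int64(117)), (379, np.int64(116)), (380, np.int64(59))]
200 [(257, np.int64(83)), (258, np.int64(169)), (287, np.int64(160)), (356, np.int64(169)), (357, np.int64(215)), (374, np.int64(204)), (375, np.int64(147)), (376, np.int64(83))]
```

View pics/w7c.png

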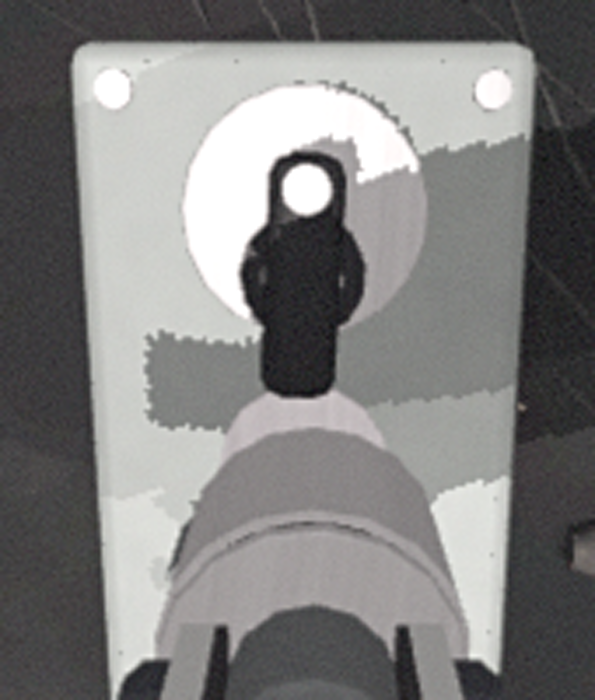

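Call:
send_rows([
  [-1.5,-1.5,0,0,0,0,0.2],
  [-2.5,-2.6,5,0,0,0,0.2],
  [-2.5,-2.6,15,0,0,0,0.2],
  [-2.5,-2.6,22,0,0,0,0.2],
  [-2.5,-2.6,24,0,0,0,0.2],
  [-2.5,-2.6,24,0,0,0,0.2],
])

```text
clock: 8.1
eef_pos: [0.4697, -0.0259, 0.1106]
eef_rot: [-0.533, -3.092, -0.003]
ft_force: [0.4, -0.8, -3.4]
gripper_width: 0.281
```

```bash
cat >> h.py <<'E'
def loc(w): 
    d=np.asarray(w)[:2]-O; return np.array([d@sx,d@sy])*1000
E
python3 - <<'E'
from station import r
from h import *
Q=[]
for k in range(5):
    o=r.get_obs(); show(o); Q.append(loc(o["eef_pos"]))
    im,d=r.grab_frame("side" if k%2 else "wrist"); 
    cv2.imwrite(f"pics/a8_{k}.png",im[:,:,::-1])
print(np.round(Q,2),np.mean(Q,0))
cv2.imwrite("pics/s8c.png",cv2.resize(cv2.imread("pics/a8_1.png")[150:240,270:370],None,fx=6,fy=6,interpolation=cv2.INTER_CUBIC))
E
```

```text
t 8.10 pos [ 0.4697 -0.0259  0.1106] yaw 2.8000 tilt [-0.0038  0.0025] F [ 0.4 -0.8 -3.4] T [-0.023 -0.066 -0.03 ] g 0.281 j [-0.194  0.067 -0.459  1.049  0.002 -1.423]
t 8.15 pos [ 0.4702 -0.026   0.1111] yaw 2.7999 tilt [-0.0027  0.0023] F [-0.1 -0.6 -4.4] T [-0.019 -0.022  0.018] g 0.287 j [-0.194  0.067 -0.459  1.049  0.002 -1.423]
t 8.20 pos [ 0.4706 -0.0261  0.1114] yaw 2.7999 tilt [-0.002   0.0021] F [ 0.2  0.9 -3.9] T [-0.107 -0.028  0.032] g 0.281 j [-0.194  0.066 -0.458  1.049  0.002 -1.423]
t 8.25 pos [ 0.4708 -0.0261  0.1117] yaw 2.7999 tilt [-0.0015  0.002 ] F [ 0.3  1.2 -5. ] T [-0.02  -0.005 -0.028] g 0.286 j [-0.194  0.066 -0.458  1.049  0.002 -1.423]
t 8.30 pos [ 0.4709 -0.0262  0.1118] yaw 2.7999 tilt [-0.0012  0.002 ] F [ 0.4  0.5 -4.1] T [-0.001 -0.055  0.009] g 0.281 j [-0.194  0.066 -0.458  1.049  0.002 -1.423]
[[-0.19 -5.75]
 [ 0.37 -5.7 ]
 [ 0.72 -5.67]
 [ 0.96 -5.65]
 [ 1.08 -5.63]] [ 0.58838281 -5.68142515]
```

View pics/s8c.png

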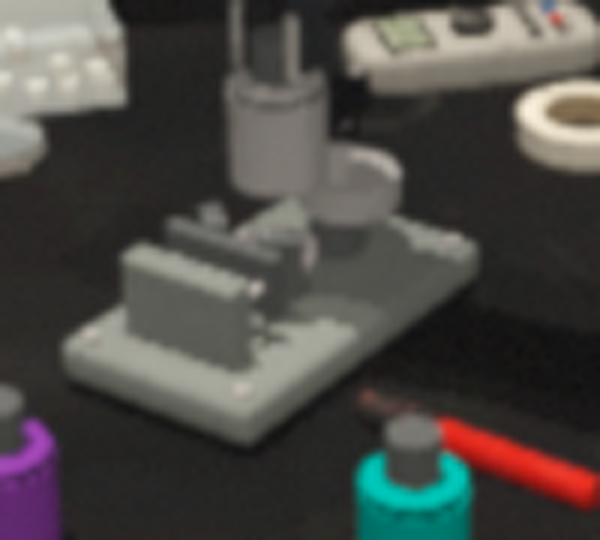

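Call:
send_rows([
  [0,-0.4,8,0,0,0,0.2],
  [0,-0.4,18,0,0,0,0.2],
  [0,-0.4,27,0,0,0,0.2],
  [0,-0.4,33,0,0,0,0.2],
  [0,-0.4,37,0,0,0,0.2],
  [0,-0.4,39,0,0,0,0.2],
  [0,-0.4,41,0,0,0,0.2],
  [0,-0.4,41,0,0,0,0.2],
])

```text
clock: 9.15
eef_pos: [0.4707, -0.0264, 0.0708]
eef_rot: [-0.534, -3.094, -0.003]
ft_force: [-0.5, -0.7, -2.6]
gripper_width: 0.286
```

```bash
python3 - <<'E'
from station import r
from h import *
for k in range(3):
    o=r.get_obs(); show(o); print(loc(o["eef_pos"]))
    im,d=r.grab_frame("side" if k%2 else "wrist"); 
    cv2.imwrite(f"pics/a9_{k}.png",im[:,:,::-1])
cv2.imwrite("pics/s9c.png",cv2.resize(cv2.imread("pics/a9_1.png")[150:240,270:370],None,fx=6,fy=6,interpolation=cv2.INTER_CUBIC))
E
```

```text
t 9.15 pos [ 0.4707 -0.0264  0.0708] yaw 2.7999 tilt [-0.0012  0.002 ] F [-0.5 -0.7 -2.6] T [ 0.021  0.145 -0.082] g 0.286 j [-0.195  0.108 -0.508  0.956  0.002 -1.424]
[ 1.01130593 -5.94892042]
t 9.20 pos [ 0.4708 -0.0265  0.071 ] yaw 2.7999 tilt [-0.0011  0.0019] F [-0.1  1.5 -3. ] T [ 0.05   0.131 -0.001] g 0.286 j [-0.195  0.108 -0.508  0.956  0.002 -1.424]
[ 1.08434874 -5.95231803]
t 9.25 pos [ 0.4709 -0.0265  0.0711] yaw 2.7999 tilt [-0.0008  0.0018] F [-0.8  0.6 -2.7] T [ 0.021  0.212 -0.081] g 0.284 j [-0.195  0.108 -0.507  0.956  0.002 -1.424]
[ 1.20923532 -5.96506027]
```

View pics/s9c.png

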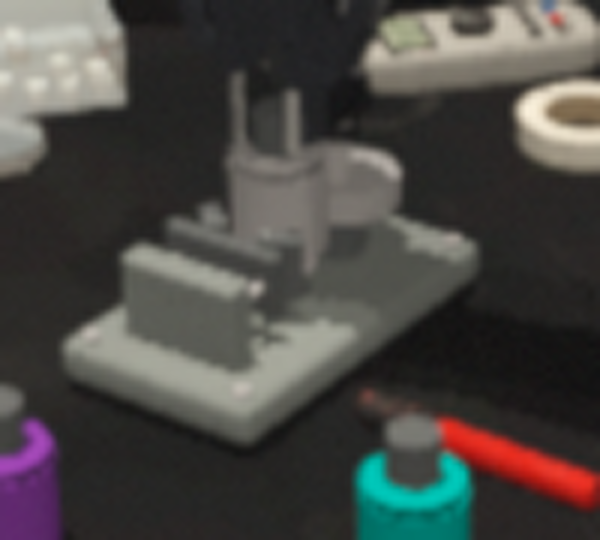

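View pics/a9_2.png

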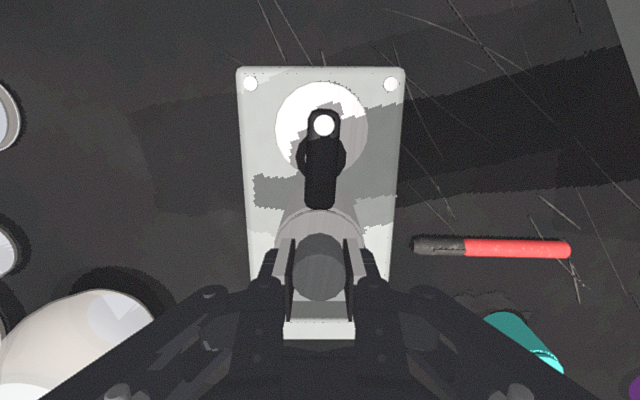

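The jar stands on the platform, clear of jaw and lobe, and the load is moving onto the spring. Lower further and open.

Call:
send_rows([
  [0,0,3,0,0,0,0.2],
  [0,0,6,0,0,0,0.2],
  [0,0,9,0,0,0,0.2],
  [0,0,10,0,0,0,0.2],
  [0,0,10,0,0,0,0.2],
])

```text
clock: 9.8
eef_pos: [0.4715, -0.0266, 0.0613]
eef_rot: [-0.534, -3.096, -0.003]
ft_force: [0.8, -0.4, 0.3]
gripper_width: 0.287
```

```bash
python3 - <<'E'
from station import r
from h import *
for k in range(2):
    o=r.get_obs(); show(o); print(loc(o["eef_pos"]))
    im,d=r.grab_frame("side"); 
E
```

```text
t 9.80 pos [ 0.4715 -0.0266  0.0613] yaw 2.7999 tilt [0.0001 0.0016] F [ 0.8 -0.4  0.3] T [0.001 0.001 0.042] g 0.287 j [-0.195  0.12  -0.518  0.933  0.002 -1.424]
[ 1.76572666 -5.86397909]
t 9.85 pos [ 0.4715 -0.0266  0.0614] yaw 2.7999 tilt [0.0002 0.0016] F [-0.1  0.1 -0.2] T [-0.048 -0.046 -0.03 ] g 0.290 j [-0.195  0.12  -0.518  0.933  0.002 -1.424]
[ 1.75063384 -5.87184054]
```

Call:
send_rows([
  [0,0,0,0,0,0,0.35],
  [0,0,0,0,0,0,0.45],
  [0,0,0,0,0,0,0.55],
  [0,0,0,0,0,0,0.55],
  [0,0,-5,0,0,0,0.55],
  [0,0,-20,0,0,0,0.55],
  [0,0,-45,0,0,0,0.55],
  [0,0,-75,0,0,0,0.55],
])

```text
clock: 10.7
eef_pos: [0.4702, -0.0265, 0.1365]
eef_rot: [-0.534, -3.093, -0.003]
ft_force: [-0.1, -0.1, -0.1]
gripper_width: 0.549
```

```bash
python3 - <<'E'
from station import r
from h import *
o=r.get_obs(); show(o)
for n in ("side","wrist","side","wrist"):
    o=r.get_obs();p=r.camera_params(n);im,d=r.grab_frame(n); cv2.imwrite(f"pics/b_{n}.png",im[:,:,::-1]);np.save(f"pics/b_{n}.npy",d)
show(o)
cv2.imwrite("pics/bs.png",cv2.resize(cv2.imread("pics/b_side.png")[150:240,270:370],None,fx=6,fy=6,interpolation=cv2.INTER_CUBIC))
E
```

```text
t 10.70 pos [ 0.4702 -0.0265  0.1365] yaw 2.7999 tilt [-0.0024  0.0022] F [-0.1 -0.1 -0.1] T [ 0.041  0.005 -0.018] g 0.549 j [-0.195  0.044 -0.425  1.105  0.002 -1.424]
t 10.85 pos [ 0.4738 -0.0272  0.1391] yaw 2.7999 tilt [0.0057 0.0006] F [ 0.4  0.5 -1.3] T [-0.043 -0.006 -0.022] g 0.549 j [-0.195  0.042 -0.421  1.102  0.002 -1.424]
```

View pics/bs.png

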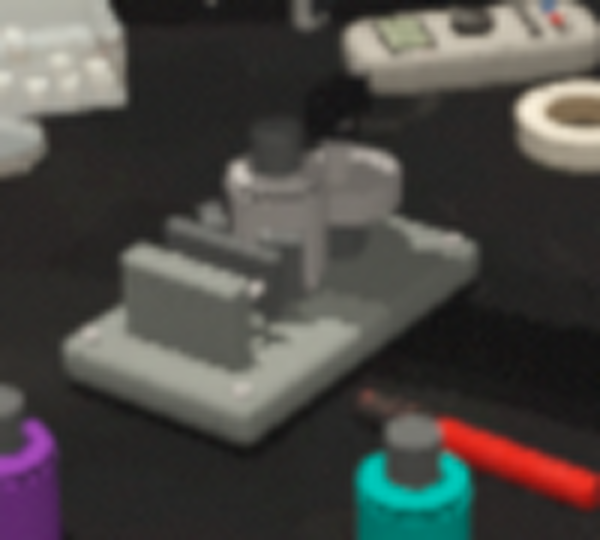

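View pics/b_wrist.png

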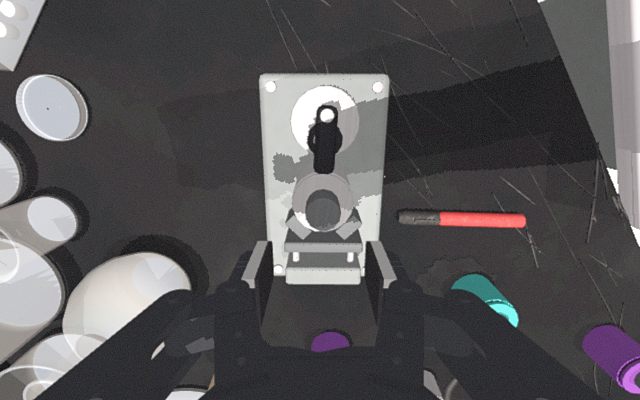

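The jar stands upright on the sunk platform: lid at wrist px (323,200), V jaw below it at (323,245), guide block at (323,275), knob at (325,135). This is a good reference view for the jaw-to-block gap.

```bash
cp pics/b_wrist.png pics/ref_wrist.png; cp pics/b_wrist.npy pics/ref_wrist.npy; python3 - <<'E'
from station import r
from h import *
o=r.get_obs();p=r.camera_params("wrist");show(o)
import pickle; pickle.dump((o,p),open("pics/ref.pkl","wb"))
im=cv2.imread("pics/ref_wrist.png")
cv2.imwrite("pics/refc.png",cv2.resize(im[90:290,250:400],None,fx=4,fy=3,interpolation=cv2.INTER_CUBIC)[:600])
cv2.imwrite("pics/refc2.png",cv2.resize(im[170:290,270:380],None,fx=5,fy=5,interpolation=cv2.INTER_CUBIC))
P=cloud(p,np.load("pics/ref_wrist.npy"))
print("lid z",P[190,300],P[190,345],"grip z",P[210,322])
print("knob", loc(ray(p,(326.5,104),.126)),loc(ray(p,(323,171),.126)))
E
```

```text
t 10.90 pos [ 0.4723 -0.0269  0.1375] yaw 2.7999 tilt [0.0026 0.0012] F [-0.1 -0.5 -0.9] T [ 0.005 -0.011 -0.027] g 0.552 j [-0.195  0.043 -0.424  1.102  0.002 -1.424]
lid z [ 0.4821752  -0.04218486  0.09402116] [ 0.44956374 -0.03080973  0.09447353] grip z [ 0.46875156 -0.02998364  0.11921683]
knob [ -1.77746906 -80.81401235] [-2.55133339e-02 -3.93251056e+01]
```

View pics/refc.png

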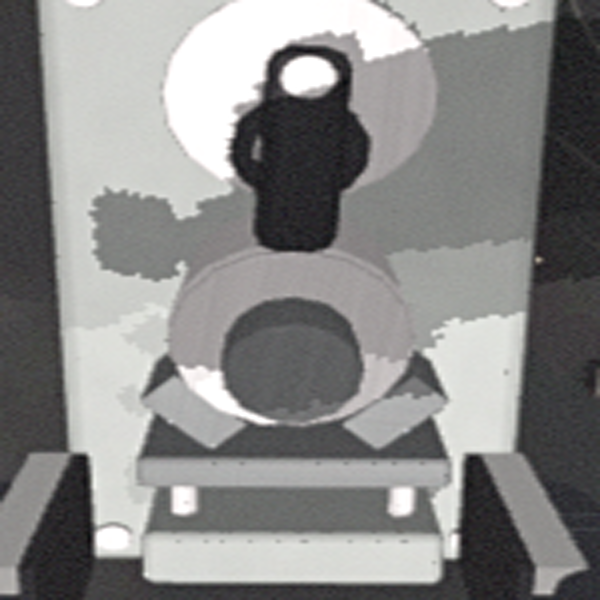

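View pics/refc2.png

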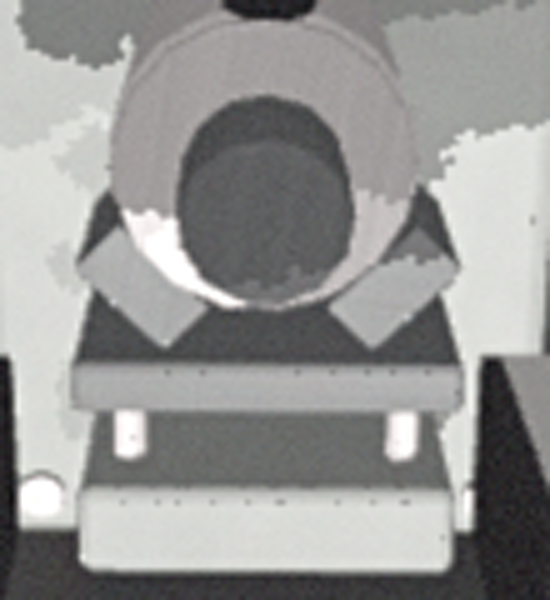

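```bash
python3 - <<'E'
from station import r
from h import *
o=r.get_obs(); show(o)
print(tgt(o,[*st(.0006,-.055),.128],YAW+np.pi-.043))
E
```

```text
t 10.90 pos [ 0.4723 -0.0269  0.1375] yaw 2.7999 tilt [0.0026 0.0012] F [-0.1 -0.5 -0.9] T [ 0.005 -0.011 -0.027] g 0.552 j [-0.195  0.043 -0.424  1.102  0.002 -1.424]
(array([  2.2, -49.2,   9.4]), array([0.02, 0.02, 0.53]))
```

Call:
send_rows([
  [0,-10,0,0,0,0.2,0.47],
  [1,-28,0,0,0,0.4,0.47],
  [2,-42,2,0,0,0.5,0.47],
  [2,-48,5,0,0,0.5,0.47],
  [2,-49,8,0,0,0.5,0.47],
  [2,-49,9,0,0,0.5,0.47],
  [2,-49,9,0,0,0.5,0.47],
])

```text
clock: 11.6
eef_pos: [0.4537, -0.072, 0.1278]
eef_rot: [0.601, 3.082, 0.003]
ft_force: [-0.2, -0.4, -0.0]
gripper_width: 0.463
```

```bash
python3 - <<'E'
from station import r
from h import *
for n in ("side","top","wrist"):
    o=r.get_obs();p=r.camera_params(n);im,d=r.grab_frame(n); cv2.imwrite(f"pics/d_{n}.png",im[:,:,::-1]);np.save(f"pics/d_{n}.npy",d)
show(o); print(loc(o["eef_pos"])); tips(o,p,d)
E
```

```text
t 11.70 pos [ 0.4542 -0.072   0.1283] yaw 2.7569 tilt [0.0024 0.0014] F [-0.2 -0.   0.4] T [-0.014 -0.002  0.014] g 0.472 j [-0.299  0.027 -0.461  1.081  0.002 -1.486]
[  0.79835744 -54.45463397]
 tips: max z, median x [-45.6 -40.7] -24.7
 tips: max z, median x [-46.9 -44.1] 24.7
```

View pics/d_wrist.png

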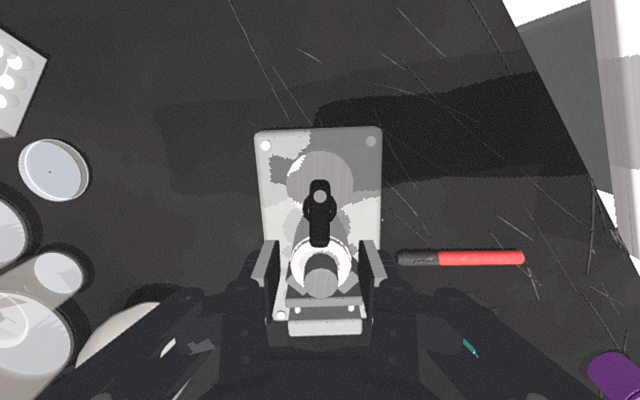

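```bash
python3 - <<'E'
from station import r
from h import *
o=r.get_obs();p=r.camera_params("wrist"); im=cv2.imread("pics/d_wrist.png"); d=np.load("pics/d_wrist.npy")
cv2.imwrite("pics/dc.png",cv2.resize(im[140:270,270:370],None,fx=5,fy=4.5,interpolation=cv2.INTER_CUBIC))
P=cloud(p,d); g=cv2.cvtColor(im,cv2.COLOR_BGR2GRAY)
m=(P[...,2]>.116)&(P[...,2]<.136)&(g<80); m[:,:300]=0;m[:,340:]=0; m[:175]=0;m[250:]=0
m=m.astype(np.uint8); n,l,s,c=cv2.connectedComponentsWithStats(m); k=1+s[1:,4].argmax(); m=(l==k)
Q=np.array([loc(x) for x in P[m]]); print(s[k],np.median(P[m][:,2]))
print("y range",np.percentile(Q[:,1],[0,2,98,100]),"x",np.percentile(Q[:,0],[0,2,50,98,100]))
v,u=np.nonzero(m); W=np.array([loc(ray(p,(a,b),.126)) for a,b in zip(u,v)])
rc=cv2.minAreaRect(W.astype(np.float32)); print(rc)
f=np.polyfit(W[:,1],W[:,0],1); print("slope",f, "theta",np.arctan(f[0]))
E
```

```text
[ 309  183   22   64 1147] 0.12529839844786908
y range [-80.35003537 -79.79562662 -39.52339338 -37.93564305] x [-7.17054972 -6.40495833  0.47902536  7.11453553  7.91845992]
((0.19723081588745117, -60.57343673706055), (43.576778411865234, 13.39765453338623), 87.24756622314453)
slope [0.03969271 2.77575083] theta 0.039671885639306306
```

View pics/dc.png

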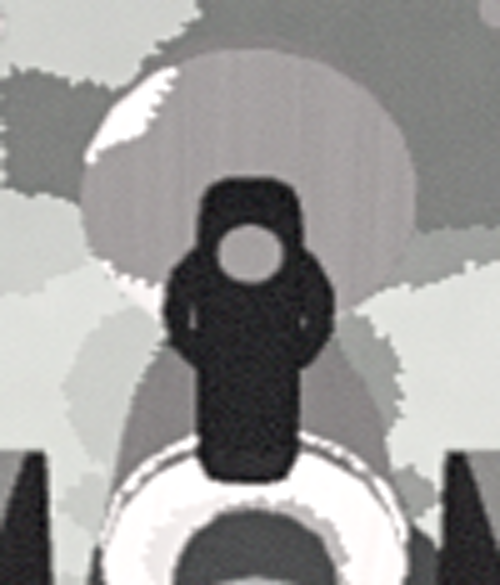

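```bash
python3 - <<'E'
from station import r
from h import *
p=r.camera_params("wrist"); im=cv2.imread("pics/d_wrist.png"); g=cv2.cvtColor(im,cv2.COLOR_BGR2GRAY)
o=r.get_obs();show(o)
for uv in [(265.5,145.5),(371,142)]: print("screw",loc(ray(p,uv,.028)))
# lobe disc ellipse in crop: x 80-415,y 48.. -> top edge; disc top z .070
print("lobe top edge",loc(ray(p,(270+250/5,140+48/4.5),.070)), "left",loc(ray(p,(270+81/5,140+190/4.5),.070)),"right",loc(ray(p,(270+415/5,140+195/4.5),.070)))
print("flange left/right", loc(ray(p,(270+165/5,140+310/4.5),.102)),loc(ray(p,(270+333/5,140+310/4.5),.102)))
print("jar lid bottom/grip top")
p=r.camera_params("top"); im=cv2.imread("pics/top0.png")
g=cv2.cvtColor(im,cv2.COLOR_BGR2GRAY)
print(g[183:206,372:400])
c=im[170:215,360:410]; cv2.imwrite("pics/t0k.png",cv2.resize(c,None,fx=12,fy=12,interpolation=cv2.INTER_CUBIC))
E
```

```text
t 11.75 pos [ 0.4543 -0.072   0.1284] yaw 2.7570 tilt [0.0027 0.0013] F [-0.2 -0.3  0.6] T [-0.     0.015 -0.045] g 0.471 j [-0.299  0.027 -0.461  1.081  0.002 -1.486]
screw [ 48.63685115 -93.1950988 ]
screw [-48.38856798 -92.69934517]
lobe top edge [ -1.52502266 -93.36695063] left [ 26.89708978 -68.70687739] right [-27.37060663 -65.7170358 ]
flange left/right [ 12.21697882 -56.80369216] [-12.10384313 -55.88888497]
jar lid bottom/grip top
[[182 181 181 177 166 161 163 169 188 222 231 230 231 230 225 199 163 157
  164 176 176 179 180 178 174 173 206 207]
 [183 184 183 178 161 161 182 210 223 235 242 243 243 242 240 233 224 212
  169 177 178 180 179 179 180 175 175 180]
 [184 184 181 162 132 110 126 166 205 225 219 233 234 241 241 240 240 238
  225 200 169 178 180 178 178 180 178 179]
 [185 184 174 130  82  62  65  87 125 141 133 154 175 219 240 241 240 240
  239 230 197 172 178 180 179 178 178 175]
 [183 179 143  83  49  57  68  64  65  64  62  71  93 144 209 241 240 238
  238 237 227 187 179 178 177 178 178 170]
 [183 168 110  51  54  75  81  74  68  63  57  55  52  73 129 198 230 23
[... 1334 characters left out ...]
120 107 133 222 251 249 246 245 245 245 245 246 246 244 232 230 226 229
  239 239 235 214 177 150  96  52  49  46]
 [153 112 109 148 227 250 248 246 245 244 244 244 244 245 244 243 243 241
  240 235 218 188 170 137  72  48  49  48]
 [169 120 107 110 146 216 249 248 247 246 245 243 243 243 243 244 244 244
  239 209 178 178 158 110  59  51  51  49]
 [181 155 117 107 107 139 203 235 249 247 246 245 245 243 242 242 242 236
  204 183 174 172 144  79  52  52  52  50]
 [184 179 156 117 108 106 123 157 192 219 237 243 246 245 234 204 192 179
  177 181 180 164 130  61  50  50  48  48]
 [183 183 178 153 118 112 107 107 117 138 165 170 177 177 163 138 138 163
  179 184 178 152 101  50  46  48  47  48]]
```

View pics/t0k.png

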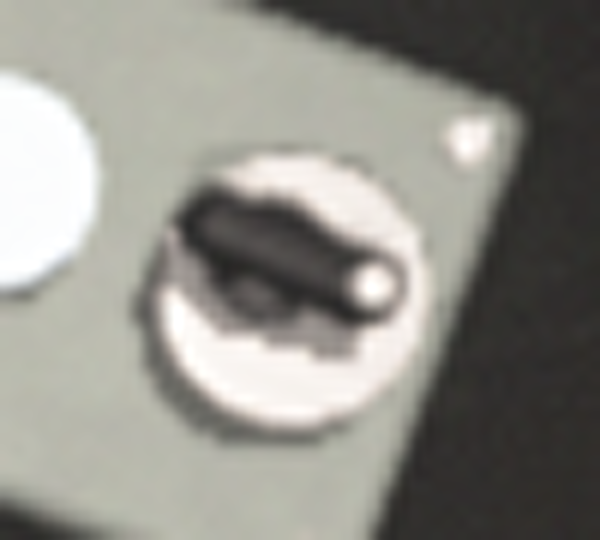

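```bash
python3 - <<'E'
from station import r
from h import *
p=r.camera_params("top")
print("top", [loc(ray(p,u,.126)).round(1) for u in [(374.8,187.5),(394,194.2),(391.2,193.7)]])
print("lobe disc centre top", loc(ray(p,(360+292/12,170+288/12),.070)))
print("screw",loc(ray(p,(360+468/12,170+138/12),.028)))
p=r.camera_params("wrist")
print("wrist",[loc(ray(p,u,.126)).round(1) for u in [(319,247.3),(320,185)]])
print("pin", loc(ray(p,(319.8,196),.126)),"grip top of jar?")
E
```

```text
top [array([ -1.5, -33.6]), array([ -0. , -80.8]), array([ -1.3, -74.3])]
lobe disc centre top [ -0.65630544 -66.16737859]
screw [ 48.25570625 -94.72226937]
wrist [array([  1.3, -37.9]), array([ -1., -81.])]
pin [ -0.56625883 -73.8040197 ] grip top of jar?
```

Call:
send_rows([
  [0.6,-1.3,8,0,0,0,0.45],
  [0.6,-1.3,22,0,0,0,0.45],
  [0.6,-1.3,36,0,0,0,0.45],
  [0.6,-1.3,48,0,0,0,0.45],
  [0.6,-1.3,56,0,0,0,0.45],
  [0.6,-1.3,60,0,0,0,0.45],
  [0.6,-1.3,62,0,0,0,0.45],
  [0.6,-1.3,62,0,0,0,0.45],
])

```text
clock: 12.55
eef_pos: [0.4536, -0.073, 0.0665]
eef_rot: [0.6, 3.081, 0.003]
ft_force: [0.9, 0.8, 1.2]
gripper_width: 0.453
```

```bash
python3 - <<'E'
from station import r
from h import *
for n in ("side","wrist"):
    o=r.get_obs();p=r.camera_params(n);im,d=r.grab_frame(n); cv2.imwrite(f"pics/e_{n}.png",im[:,:,::-1]);np.save(f"pics/e_{n}.npy",d)
    show(o); print(loc(o["eef_pos"]))
tips(o,p,d)
cv2.imwrite("pics/es.png",cv2.resize(cv2.imread("pics/e_side.png")[140:240,270:370],None,fx=6,fy=6,interpolation=cv2.INTER_CUBIC))
E
```

```text
t 12.55 pos [ 0.4536 -0.073   0.0665] yaw 2.7570 tilt [0.0028 0.0012] F [0.9 0.8 1.2] T [-0.006  0.005 -0.   ] g 0.453 j [-0.302  0.09  -0.54   0.939  0.002 -1.488]
[  0.57455314 -55.58163483]
t 12.60 pos [ 0.4538 -0.0731  0.0667] yaw 2.7569 tilt [0.0034 0.001 ] F [-0.5  0.2  0.1] T [-0.025  0.026 -0.018] g 0.450 j [-0.302  0.089 -0.539  0.939  0.002 -1.488]
[  0.83096532 -55.59416297]
 tips: max z, median x [-46.4 -44.5] -23.9
 tips: max z, median x [-46.8 -44.1] 24.1
```

View pics/es.png

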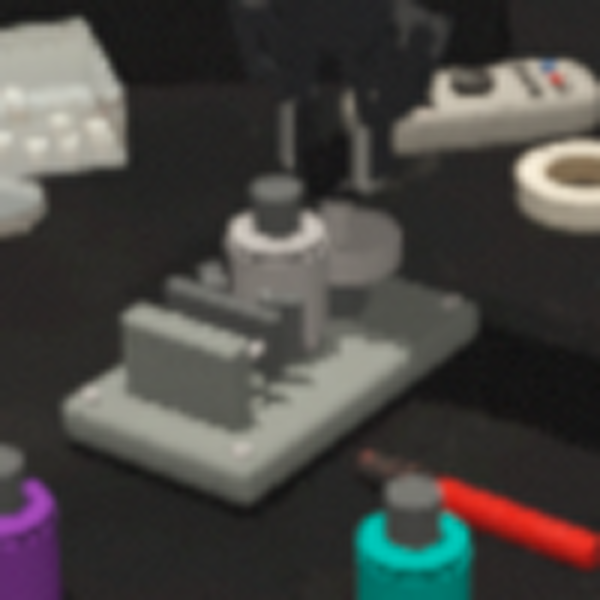

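View pics/e_wrist.png

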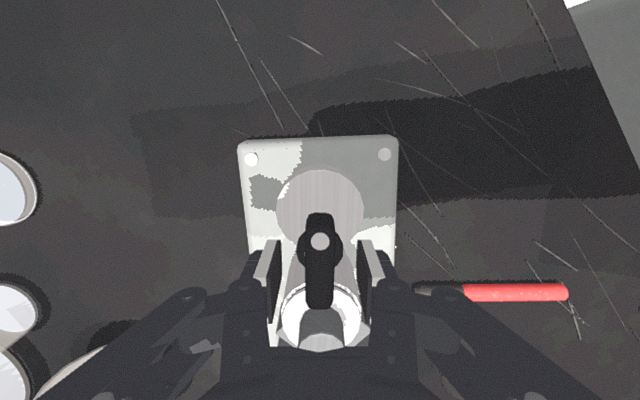

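The bar at (320,260) is centred between the pads (268 and 372). Close on it.

Call:
send_rows([
  [0,0,0,0,0,0,0.3],
  [0,0,0,0,0,0,0.15],
  [0,0,0,0,0,0,0.1],
  [0,0,0,0,0,0,0.05],
  [0,0,0,0,0,0,0.05],
  [0,0,0,0,0,0,0.05],
], squeeze=80)

```text
clock: 13.25
eef_pos: [0.4536, -0.0729, 0.0677]
eef_rot: [0.601, 3.081, 0.003]
ft_force: [-2.5, 1.7, 5.9]
gripper_width: 0.137
```

```bash
python3 - <<'E'
from station import r
from h import *
for n in ("side","wrist"):
    o=r.get_obs();p=r.camera_params(n);im,d=r.grab_frame(n); cv2.imwrite(f"pics/f_{n}.png",im[:,:,::-1]);np.save(f"pics/f_{n}.npy",d)
    show(o); print(loc(o["eef_pos"]))
cv2.imwrite("pics/fs.png",cv2.resize(cv2.imread("pics/f_side.png")[140:240,270:370],None,fx=6,fy=6,interpolation=cv2.INTER_CUBIC))
E
```

```text
t 13.25 pos [ 0.4536 -0.0729  0.0677] yaw 2.7566 tilt [0.0031 0.0013] F [-2.5  1.7  5.9] T [ 0.193  0.634 -0.112] g 0.137 j [-0.302  0.088 -0.539  0.942  0.002 -1.488]
[  0.56613124 -55.52424262]
t 13.30 pos [ 0.4536 -0.0729  0.0676] yaw 2.7565 tilt [0.0031 0.0014] F [-2.9  1.3  6. ] T [ 0.237  0.65  -0.144] g 0.140 j [-0.302  0.088 -0.539  0.942  0.002 -1.488]
[  0.54411098 -55.50471561]
```

View pics/f_wrist.png

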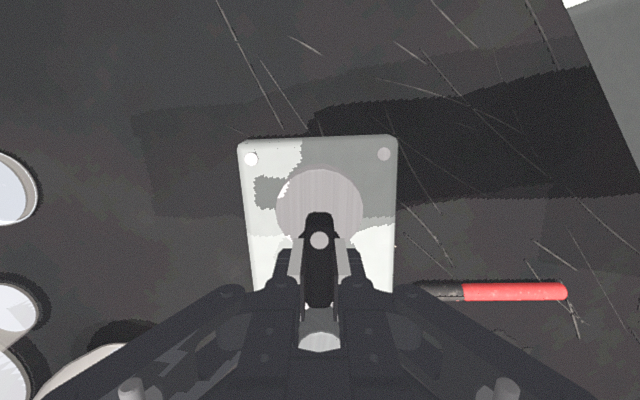

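View pics/fs.png

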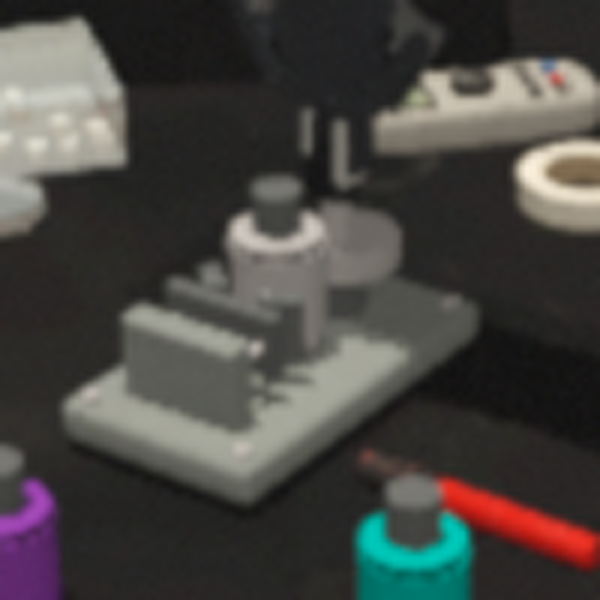

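Call:
send_rows([
  [0,0,-0.5,0,0,1,0.05],
  [0,0,-1,0,0,2.2,0.05],
  [0,0,-1,0,0,3.6,0.05],
  [0,0,-1,0,0,5,0.05],
  [0,0,-1,0,0,6.4,0.05],
  [0,0,-1,0,0,7.8,0.05],
  [0,0,-1,0,0,9,0.05],
  [0,0,-1,0,0,10,0.05],
])

```text
clock: 14.15
eef_pos: [0.4533, -0.0726, 0.0677]
eef_rot: [1.851, 2.537, 0.005]
ft_force: [1.7, 0.2, -6.0]
gripper_width: 0.143
```

```bash
cat >> h.py <<'E'
def th(o):
    R=Ro.from_rotvec(o["eef_rot"]).as_matrix()
    return (YAW+np.pi-np.arctan2(R[1,0],R[0,0]))%(2*np.pi)
E
python3 - <<'E'
from station import r
from h import *
for k in range(3):
    n=("side","wrist")[k%2]
    o=r.get_obs();p=r.camera_params(n);im,d=r.grab_frame(n); cv2.imwrite(f"pics/g_{n}.png",im[:,:,::-1])
    show(o); print(loc(o["eef_pos"]),"theta",th(o))
E
```

```text
t 14.15 pos [ 0.4533 -0.0726  0.0677] yaw 1.8810 tilt [0.0027 0.0018] F [ 1.7  0.2 -6. ] T [-0.123 -0.437  0.243] g 0.143 j [-0.302  0.088 -0.539  0.942  0.002 -0.612]
[  0.17594829 -55.34403103] theta 0.9159389539944447
t 14.20 pos [ 0.4532 -0.0727  0.0677] yaw 1.8786 tilt [0.0027 0.0018] F [ 1.9  0.4 -8.1] T [-0.081 -0.499 -0.123] g 0.145 j [-0.302  0.088 -0.539  0.942  0.002 -0.61 ]
[  0.16377092 -55.3562314 ] theta 0.9182648358278147
t 14.25 pos [ 0.4533 -0.0726  0.0677] yaw 1.8839 tilt [0.0027 0.0019] F [ 3.1 -0.2 -9.5] T [-0.084 -0.574 -0.198] g 0.141 j [-0.302  0.088 -0.539  0.942  0.003 -0.615]
[  0.17157754 -55.34554146] theta 0.9130425767623571
```

View pics/g_wrist.png

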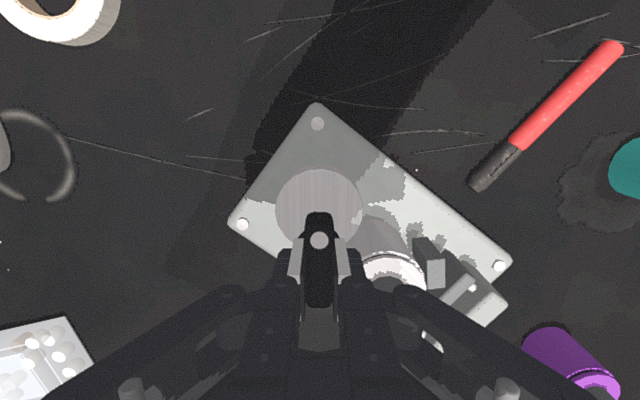

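Call:
send_rows([
  [0,0,0,0,0,1,0.05],
  [0,0,0,0,0,2,0.05],
  [0,0,0,0,0,3,0.05],
  [0,0,0,0,0,3.8,0.05],
  [0,0,0,0,0,4.4,0.05],
  [0,0,0,0,0,5,0.05],
  [0,0,0,0,0,5.4,0.05],
  [0,0,0,0,0,5.8,0.05],
])

```text
clock: 15.1
eef_pos: [0.4532, -0.0724, 0.0677]
eef_rot: [-2.423, -2.0, -0.005]
ft_force: [1.9, 2.0, -5.5]
gripper_width: 0.144
```

```bash
cat > chk.py <<'E'
import sys
from station import r
from h import *
tag=sys.argv[1]
for k in range(2):
    n=("side","wrist")[k%2]
    o=r.get_obs();p=r.camera_params(n)
    R=Ro.from_rotvec(o["eef_rot"]).as_matrix()
    print("t %.2f th %.4f loc %s z %.4f F %s Tz %.3f"%(o["clock"],th(o),loc(o["eef_pos"]).round(2),o["eef_pos"][2],np.round(o["ft_force"],1),o["ft_torque"][2]), "F st",np.round([o["ft_force"][:2]@sx,o["ft_force"][:2]@sy],1))
    im,d=r.grab_frame(n); cv2.imwrite(f"pics/{tag}_{n}.png",im[:,:,::-1]); np.save(f"pics/{tag}_{n}.npy",d)
    if n=="side": cv2.imwrite(f"pics/{tag}_sc.png",cv2.resize(im[140:240,270:370,::-1],None,fx=6,fy=6,interpolation=cv2.INTER_CUBIC))
E
python3 chk.py h1
```

```text
t 15.10 th 1.4165 loc [ 5.000e-02 -5.516e+01] z 0.0677 F [ 1.9  2.  -5.5] Tz 0.196 F st [1.2 2.5]
t 15.15 th 1.4177 loc [  0.07 -55.17] z 0.0677 F [ 1.6 -0.4 -4.6] Tz 0.096 F st [1.7 0.2]
```

View pics/h1_wrist.png

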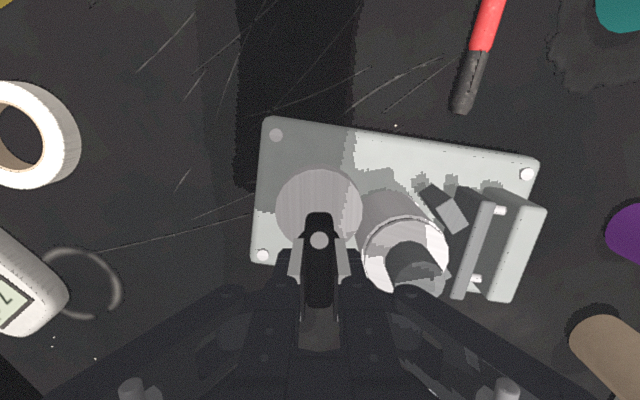

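View pics/h1_sc.png

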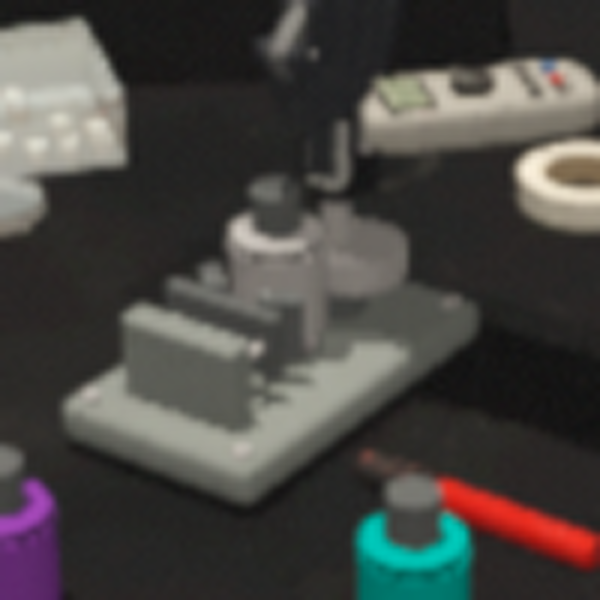

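The wrist view now shows jar (405,255), jaw plate (475,245) and guide block (515,250) at larger scale. I measure the jaw-to-block gap there by casting rays along station y.

```bash
cat >> h.py <<'E'
def strip(p,im,z,xs,ys):
    # sample image at station-plane points (x,y mm) of height z
    K=np.array(p["camera_matrix"]);T=np.linalg.inv(np.array(p["world_from_camera"]))
    X,Y=np.meshgrid(xs/1000,ys/1000)
    W=np.stack([O[0]+X*sx[0]+Y*sy[0],O[1]+X*sx[1]+Y*sy[1],np.full_like(X,z)],-1)
    c=W@T[:3,:3].T+T[:3,3]; u=c@K.T; u=u[...,:2]/u[...,2:]
    return cv2.remap(im,u[...,0].astype(np.float32),u[...,1].astype(np.float32),cv2.INTER_LINEAR)
E
python3 - <<'E'
from station import r
from h import *
import pickle
p=r.camera_params("wrist");o=r.get_obs();show(o)
pickle.dump(p,open("pics/h1.pkl","wb"))
im=cv2.imread("pics/h1_wrist.png")
a=strip(p,im,.076,np.arange(-45,45,.2),np.arange(-35,90,.25))
cv2.imwrite("pics/h1_r.png",a)
op,pp=pickle.load(open("pics/ref.pkl","rb"))
b=strip(pp,cv2.imread("pics/ref_wrist.png"),.076,np.arange(-45,45,.2),np.arange(-35,90,.25))
cv2.imwrite("pics/hh.png",np.hstack([a,b])[:600,:900])
E
```

```text
t 15.20 pos [ 0.4532 -0.0725  0.0677] yaw 1.3808 tilt [0.0027 0.0023] F [ 1.7  1.5 -4.6] T [ 0.065 -0.352 -0.029] g 0.139 j [-0.302  0.088 -0.539  0.942  0.003 -0.112]
```

View pics/hh.png

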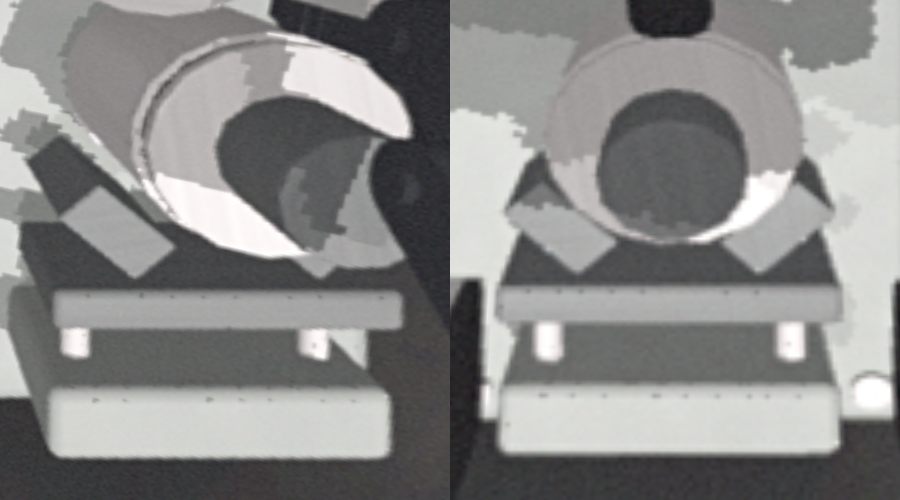

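```bash
cat >> h.py <<'E'
def gap(p,im,verbose=True):
    g=cv2.GaussianBlur(cv2.cvtColor(im,cv2.COLOR_BGR2GRAY),(3,3),0).astype(np.float32)
    out=[]
    ys=np.arange(20,90,.1)
    def edge(z,lo,hi,sgn,xs):
        pr=strip(p,g,z,xs,ys).mean(1); dg=np.gradient(pr)*sgn; k=(ys>lo)&(ys<hi)
        i=np.nonzero(k)[0]; w=np.clip(dg[i],0,None); j=i[w.argmax()]; s=slice(j-12,j+13); w=np.clip(dg[s],0,None)
        return (w*ys[s]).sum()/w.sum()
    xs=np.concatenate([np.arange(-15,15,.5)])
    pf=edge(.078,33,45,1,xs); pb=edge(.078,40,55,-1,xs); bf=edge(.075,55,68,1,xs); bb=edge(.075,72,88,-1,xs)
    print("plate %.2f..%.2f block %.2f..%.2f  front-front %.2f plateback-blockfront %.2f"%(pf,pb,bf,bb,bf-pf,bf-pb)); return bf-pf
E
python3 - <<'E'
from h import *
import pickle
op,pp=pickle.load(open("pics/ref.pkl","rb")); gap(pp,cv2.imread("pics/ref_wrist.png"))
gap(pickle.load(open("pics/h1.pkl","rb")),cv2.imread("pics/h1_wrist.png"))
E
```

```text
plate 35.35..44.49 block 61.86..78.76  front-front 26.51 plateback-blockfront 17.37
plate 36.45..45.78 block 62.82..80.29  front-front 26.37 plateback-blockfront 17.03
```

Call:
send_rows([
  [0,0,0,0,0,0.6,0.05],
  [0,0,0,0,0,1.2,0.05],
  [0,0,0,0,0,1.7,0.05],
  [0,0,0,0,0,2.1,0.05],
])

```text
clock: 15.6
eef_pos: [0.4532, -0.0724, 0.0677]
eef_rot: [-2.594, -1.772, -0.006]
ft_force: [2.8, 0.1, -3.8]
gripper_width: 0.141
```

```bash
cat >> chk.py <<'E'
gap(p,cv2.imread(f"pics/{tag}_wrist.png"))
E
python3 chk.py h2
```

```text
t 15.60 th 1.5982 loc [ 5.00e-02 -5.51e+01] z 0.0677 F [ 2.8  0.1 -3.8] Tz 0.181 F st [2.6 1.1]
t 15.65 th 1.5992 loc [  0.09 -55.08] z 0.0677 F [ 1.1  0.3 -4.6] Tz 0.065 F st [1.  0.7]
plate 36.57..45.84 block 63.01..80.34  front-front 26.44 plateback-blockfront 17.17
```

Call:
send_rows([
  [0,0,0,0,0,0.5,0.05],
  [0,0,0,0,0,1,0.05],
  [0,0,0,0,0,1.5,0.05],
])

```text
clock: 16.0
eef_pos: [0.4533, -0.0723, 0.0677]
eef_rot: [-2.703, -1.6, -0.006]
ft_force: [1.5, 0.6, -4.3]
gripper_width: 0.139
```

```bash
python3 chk.py h3
```

```text
t 16.00 th 1.7276 loc [  0.1  -55.03] z 0.0677 F [ 1.5  0.6 -4.3] Tz 0.288 F st [1.2 1.1]
t 16.05 th 1.7289 loc [  0.06 -55.03] z 0.0677 F [ 1.7  1.3 -3.9] Tz 0.134 F st [1.2 1.8]
plate 36.79..45.89 block 63.08..80.41  front-front 26.29 plateback-blockfront 17.19
```

Call:
send_rows([
  [0,0,0,0,0,0.4,0.05],
  [0,0,0,0,0,0.8,0.05],
  [0,0,0,0,0,1.2,0.05],
])

```text
clock: 16.4
eef_pos: [0.4533, -0.0723, 0.0677]
eef_rot: [-2.781, -1.46, -0.006]
ft_force: [0.8, 0.5, -4.8]
gripper_width: 0.144
```

```bash
python3 chk.py h4
```

```text
t 16.40 th 1.8296 loc [  0.08 -55.02] z 0.0677 F [ 0.8  0.5 -4.8] Tz 0.318 F st [0.6 0.7]
t 16.45 th 1.8309 loc [ 5.000e-02 -5.503e+01] z 0.0677 F [ 1.9  1.  -4.1] Tz 0.242 F st [1.5 1.6]
plate 38.31..47.50 block 63.31..80.44  front-front 25.00 plateback-blockfront 15.81
```

View pics/h4_wrist.png

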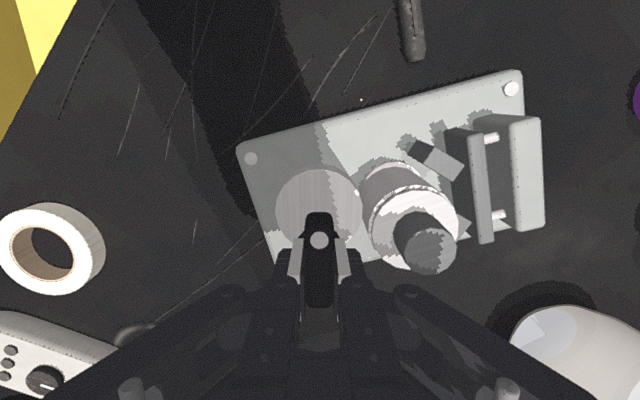

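The jaw has moved back 1.4 mm, so the jar is bearing on it. About 1.1 mm more, in two steps.

Call:
send_rows([
  [0,0,0,0,0,0.3,0.05],
  [0,0,0,0,0,0.6,0.05],
  [0,0,0,0,0,0.9,0.05],
])

```text
clock: 16.8
eef_pos: [0.4532, -0.0723, 0.0677]
eef_rot: [-2.836, -1.349, -0.006]
ft_force: [0.8, 0.5, -5.1]
gripper_width: 0.141
```

```bash
python3 chk.py h5
```

```text
t 16.80 th 1.9091 loc [ 4.000e-02 -5.502e+01] z 0.0677 F [ 0.8  0.5 -5.1] Tz 0.435 F st [0.6 0.7]
t 16.85 th 1.9101 loc [ 4.000e-02 -5.503e+01] z 0.0677 F [ 1.3  0.9 -4.8] Tz 0.281 F st [0.9 1.3]
plate 39.55..48.68 block 63.34..80.48  front-front 23.78 plateback-blockfront 14.66
```

```bash
python3 - <<'E'
from station import r
from h import *
import pickle
for k in range(2):
    o=r.get_obs(); p=r.camera_params("wrist"); im,d=r.grab_frame("wrist"); im=im[:,:,::-1].copy()
    print(th(o),o["ft_torque"][2]); gap(p,im)
pickle.dump((o,p),open("pics/h5.pkl","wb")); cv2.imwrite("pics/h5b_wrist.png",im); np.save("pics/h5b.npy",d)
a=strip(p,im,.078,np.arange(-45,45,.2),np.arange(-35,90,.25))
b=strip(pickle.load(open("pics/h1.pkl","rb")),cv2.imread("pics/h1_wrist.png"),.078,np.arange(-45,45,.2),np.arange(-35,90,.25))
cv2.imwrite("pics/hh5.png",np.hstack([a,b])[:600,:900])
E
```

```text
1.9085796000079123 0.2499507998994814
plate 39.57..48.69 block 63.33..80.47  front-front 23.77 plateback-blockfront 14.64
1.908154265201792 0.18097822059246937
plate 39.57..48.69 block 63.28..80.47  front-front 23.71 plateback-blockfront 14.60
```

View pics/hh5.png

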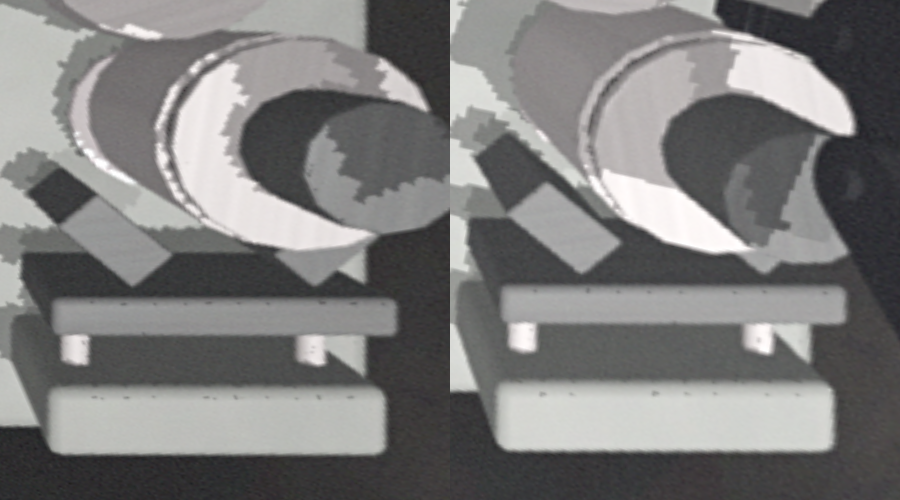

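```bash
python3 - <<'E'
from h import *
import pickle
for pf,nf in(("h1","h1_wrist"),("h5","h5b"),("ref","ref_wrist")):
    q=pickle.load(open(f"pics/{pf}.pkl","rb")); p=q[1] if isinstance(q,tuple) else q
    P=cloud(p,np.load(f"pics/{nf}.npy"))
    d=P[...,:2]-O; X=d@sx*1000;Y=d@sy*1000; Z=P[...,2]*1000
    off={"h5":2.5}.get(pf,0)
    for nm,y0,y1 in(("plate",39+off,44+off),("block",66,77)):
        k=(abs(X)<20)&(Y>y0)&(Y<y1)&(Z>60); print(pf,nm,k.sum(),np.median(Z[k]).round(2),Z[k].std().round(2))
    # vertical: back-of-plate by depth
    for nm,zr in(("plate",.078),):
        k=(abs(X)<20)&(Z>72)&(Y>30)&(Y<52); print("  plate y range (depth)",np.percentile(Y[k],[2,98]).round(2))
    k=(abs(X)<20)&(Z>69)&(Y>55); print("  block y range",np.percentile(Y[k],[2,98]).round(2))
E
```

```text
h1 plate 448 77.86 0.6
h1 block 992 74.77 0.62
  plate y range (depth) [31.09 45.95]
  block y range [63.33 80.29]
h5 plate 575 77.81 0.63
h5 block 1302 74.81 0.65
  plate y range (depth) [30.52 48.73]
  block y range [63.58 80.49]
ref plate 239 76.09 0.59
ref block 442 73.08 0.6
  plate y range (depth) [30.9  45.17]
  block y range [63.19 79.83]
```

Depth confirms plate and block tops at 77.8 and 74.8 mm, so the measured setback is about 2.5 mm (gap 26.4 to 23.75 and 17.1 to 14.6). The cam geometry suggests 2.0 to 2.5. I release and check from the earlier free viewpoint.

Call:
send_rows([
  [0,0,0,0,0,0,0.2],
  [0,0,0,0,0,0,0.3],
  [0,0,0,0,0,0,0.3],
  [0,0,-5,0,0,0,0.3],
  [0,0,-18,0,0,0,0.3],
  [0,0,-32,0,0,0,0.3],
  [0,0,-40,0,0,0,0.3],
  [0,0,-40,0,0,0,0.3],
])

```text
clock: 17.8
eef_pos: [0.4546, -0.0729, 0.1093]
eef_rot: [2.835, 1.35, 0.01]
ft_force: [0.7, 0.4, -0.2]
gripper_width: 0.3
```

```bash
python3 chk.py k1; python3 - <<'E'
from station import r
from h import *
import pickle
o=r.get_obs(); p=r.camera_params("wrist"); im,d=r.grab_frame("wrist"); im=im[:,:,::-1].copy(); gap(p,im)
pickle.dump((o,p),open("pics/k1.pkl","wb")); cv2.imwrite("pics/k1b.png",im); np.save("pics/k1b.npy",d)
# where to go: same station pose as ref, yaw kept / ref yaw
show(o); print("ref-like", tgt(o,[*st(.0005,-.03),.128],YAW+np.pi-1.4))
E
```

```text
t 17.80 th 1.9082 loc [  1.51 -55.1 ] z 0.1093 F [ 0.7  0.4 -0.2] Tz 0.017 F st [0.5 0.7]
t 17.85 th 1.9082 loc [  0.74 -55.14] z 0.1085 F [-0.4  0.3 -0.2] Tz -0.022 F st [-0.5  0.1]
plate 39.12..48.20 block 63.55..80.60  front-front 24.43 plateback-blockfront 15.34
plate 39.07..48.15 block 63.54..80.60  front-front 24.47 plateback-blockfront 15.40
t 17.90 pos [ 0.4532 -0.0724  0.1078] yaw 0.8887 tilt [0.0031 0.0023] F [0.1 0.1 0.4] T [ 0.069 -0.007 -0.008] g 0.299 j [-0.302  0.044 -0.49   1.034  0.003  0.38 ]
ref-like (array([ 24. ,  -7.9, -20.2]), array([ 0.02, -0.04, -5.82]))
```

View pics/k1_wrist.png

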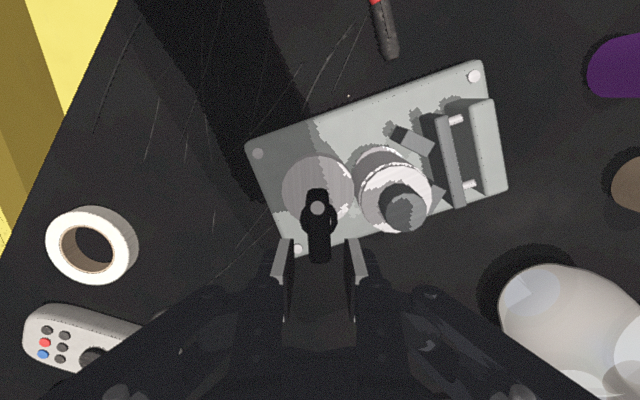

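View pics/k1_sc.png

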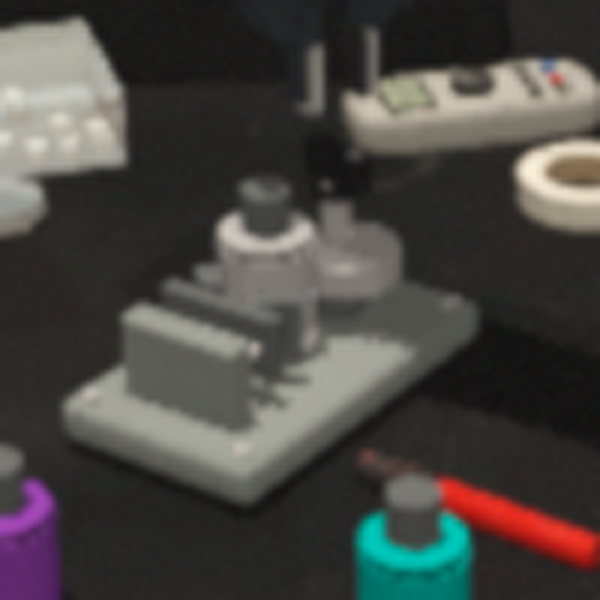

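```bash
cat >> h.py <<'E'
def bar(p,im,d):
    P=cloud(p,d); g=cv2.cvtColor(im,cv2.COLOR_BGR2GRAY)
    D=P[...,:2]-O; X=D@sx*1000;Y=D@sy*1000
    m=((P[...,2]>.118)&(P[...,2]<.134)&(g<80)&(np.hypot(X,Y+56)<32)).astype(np.uint8)
    n,l,s,c=cv2.connectedComponentsWithStats(m); k=1+s[1:,4].argmax(); v,u=np.nonzero(l==k)
    W=np.array([loc(ray(p,(a,b),.126)) for a,b in zip(u,v)]).astype(np.float32)
    vx,vy,x0,y0=cv2.fitLine(W,cv2.DIST_L2,0,.01,.01).ravel()
    rc=cv2.minAreaRect(W); e=W-np.array([x0,y0])
    print("bar",np.round(rc[0],1),np.round(rc[1],1),"angle mod pi",(np.arctan2(-vx,-vy)%np.pi).round(4), "rect ang",rc[2])
E
python3 - <<'E'
from h import *
import pickle
o,p=pickle.load(open("pics/k1.pkl","rb")); bar(p,cv2.imread("pics/k1b.png"),np.load("pics/k1b.npy")); print(th(o))
E
```

```text
bar [ -3.7 -54.5] [13.6 44. ] angle mod pi 1.8578 rect ang 73.37244415283203
1.9081840749897352
```

Free of the gripper, the bar measures 1.86 rad (the tool was at 1.908) and the setback about 1.85 mm, so it gave way a little on release. I go back down around the bar, open, for a view like the last one.

Call:
send_rows([
  [0,0,8,0,0,-0.3,0.3],
  [0,0,20,0,0,-0.5,0.3],
  [0,0,31,0,0,-0.5,0.3],
  [0,0,37,0,0,-0.5,0.3],
  [0,0,39,0,0,-0.5,0.3],
  [0,0,39,0,0,-0.5,0.3],
])

```text
clock: 18.55
eef_pos: [0.4524, -0.072, 0.0677]
eef_rot: [-2.804, -1.411, -0.004]
ft_force: [0.9, 0.1, 0.2]
gripper_width: 0.304
```

```bash
cat > chk2.py <<'E'
import sys,pickle
from station import r
from h import *
tag=sys.argv[1]
for k in range(int(sys.argv[2])):
    o=r.get_obs();p=r.camera_params("wrist")
    print("t %.2f th %.4f loc %s z %.4f F %s Tz %.3f g %.3f"%(o["clock"],th(o),loc(o["eef_pos"]).round(2),o["eef_pos"][2],np.round(o["ft_force"],1),o["ft_torque"][2],o["gripper_width"]))
    im,d=r.grab_frame("wrist"); im=im[:,:,::-1].copy(); gap(p,im)
    try: bar(p,im,d)
    except Exception as e: print(e)
pickle.dump((o,p),open(f"pics/{tag}.pkl","wb")); cv2.imwrite(f"pics/{tag}.png",im); np.save(f"pics/{tag}.npy",d)
E
python3 chk2.py m1 3
```

```text
t 18.55 th 1.8645 loc [ -0.84 -55.06] z 0.0677 F [0.9 0.1 0.2] Tz -0.010 g 0.304
plate 38.89..48.04 block 63.26..80.47  front-front 24.36 plateback-blockfront 15.22
bar [ -4.4 -54.4] [13.5 45.4] angle mod pi 1.8633 rect ang 73.3803482055664
t 18.60 th 1.8646 loc [ -0.35 -55.05] z 0.0682 F [ 1.1 -0.3 -0. ] Tz -0.030 g 0.300
plate 38.93..48.03 block 63.26..80.46  front-front 24.33 plateback-blockfront 15.23
bar [ -4.5 -54.4] [13.5 45. ] angle mod pi 1.8609 rect ang 73.18000030517578
t 18.65 th 1.8645 loc [-4.000e-02 -5.503e+01] z 0.0685 F [ 0.7 -0.8 -0.1] Tz 0.035 g 0.297
plate 38.89..48.03 block 63.27..80.47  front-front 24.37 plateback-blockfront 15.24
bar [ -4.3 -54.4] [13.5 44.6] angle mod pi 1.8562 rect ang 73.29621124267578
```

View pics/m1.png

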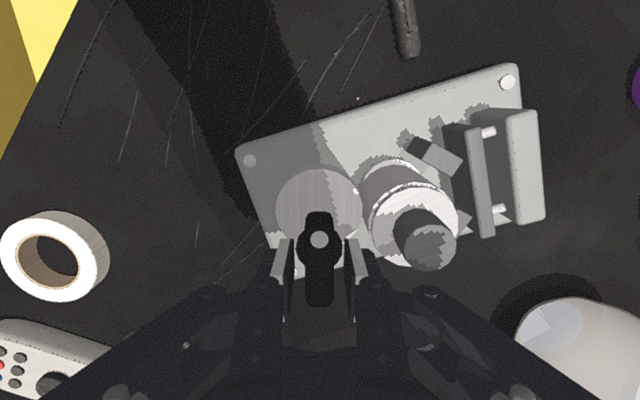

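The cam rests at 1.86 rad with about 1.95 mm of setback (roughly 10 N). I regrip and add about 0.06 rad, allowing for the give on release.

Call:
send_rows([
  [0,0,0,0,0,0,0.2],
  [0,0,0,0,0,0,0.05],
  [0,0,0,0,0,0,0.05],
  [0,0,0,0,0,0,0.05],
  [0,0,0,0,0,0,0.05],
])

```text
clock: 19.2
eef_pos: [0.4539, -0.0727, 0.0696]
eef_rot: [2.806, 1.412, 0.007]
ft_force: [-1.8, -0.3, 6.4]
gripper_width: 0.142
```

```bash
python3 chk2.py m2 2
```

```text
t 19.20 th 1.8644 loc [  0.74 -55.14] z 0.0696 F [-1.8 -0.3  6.4] Tz 0.137 g 0.142
plate 38.90..48.02 block 63.32..80.47  front-front 24.42 plateback-blockfront 15.30
bar [ -4.2 -54.2] [15.6 45.2] angle mod pi 1.8606 rect ang 73.103759765625
t 19.25 th 1.8644 loc [  0.73 -55.14] z 0.0695 F [-1.4 -0.5  5.4] Tz 0.057 g 0.143
plate 38.95..48.01 block 63.32..80.47  front-front 24.38 plateback-blockfront 15.31
bar [ -4.3 -54.4] [16.1 45.2] angle mod pi 1.862 rect ang 73.10377502441406
```

Call:
send_rows([
  [0,0,0,0,0,0.3,0.05],
  [0,0,0,0,0,0.6,0.05],
  [0,0,0,0,0,0.9,0.05],
  [0,0,0,0,0,1.2,0.05],
])

```text
clock: 19.7
eef_pos: [0.4538, -0.0727, 0.0696]
eef_rot: [2.877, 1.261, 0.007]
ft_force: [-0.3, -0.4, 2.7]
gripper_width: 0.142
```

```bash
python3 chk2.py m3 3
```

```text
t 19.70 th 1.9709 loc [  0.7 -55.2] z 0.0696 F [-0.3 -0.4  2.7] Tz 0.469 g 0.142
plate 40.46..49.52 block 63.38..80.50  front-front 22.92 plateback-blockfront 13.86
bar [ -4.  -54.2] [16.  45.1] angle mod pi 1.9678 rect ang 62.33487319946289
t 19.75 th 1.9717 loc [  0.67 -55.22] z 0.0695 F [-1.   0.1  2.4] Tz 0.312 g 0.137
plate 40.47..49.55 block 63.37..80.49  front-front 22.90 plateback-blockfront 13.82
bar [ -4.1 -54.2] [16.  45.3] angle mod pi 1.9686 rect ang 62.11852264404297
t 19.80 th 1.9701 loc [  0.7  -55.21] z 0.0696 F [-1.1 -0.7  2.2] Tz 0.228 g 0.140
plate 40.43..49.55 block 63.43..80.49  front-front 23.00 plateback-blockfront 13.88
bar [ -3.9 -54.1] [16.1 44.8] angle mod pi 1.9665 rect ang 67.04592895507812
```

Gripped, the setback reads about 3.35 mm. Release and measure what remains.

Call:
send_rows([
  [0,0,0,0,0,0,0.2],
  [0,0,0,0,0,0,0.3],
  [0,0,0,0,0,0,0.3],
  [0,0,0,0,0,0,0.3],
])

```text
clock: 20.25
eef_pos: [0.4538, -0.0726, 0.0695]
eef_rot: [-2.877, -1.262, -0.007]
ft_force: [-1.3, -0.2, -0.8]
gripper_width: 0.299
```

```bash
python3 chk2.py m4 3
```

```text
t 20.25 th 1.9699 loc [  0.71 -55.14] z 0.0695 F [-1.3 -0.2 -0.8] Tz -0.032 g 0.299
plate 39.12..48.23 block 63.42..80.51  front-front 24.30 plateback-blockfront 15.20
bar [ -4.1 -54.1] [13.5 45.1] angle mod pi 1.8764 rect ang 72.79676818847656
t 20.30 th 1.9699 loc [  0.73 -55.17] z 0.0695 F [-0.4 -0.5  0.1] Tz 0.002 g 0.305
plate 39.10..48.18 block 63.37..80.51  front-front 24.27 plateback-blockfront 15.19
bar [ -4.1 -54.2] [13.5 45.1] angle mod pi 1.8757 rect ang 72.95154571533203
t 20.35 th 1.9698 loc [  0.73 -55.19] z 0.0695 F [-0.8 -0.1  1. ] Tz -0.019 g 0.301
plate 39.07..48.16 block 63.37..80.50  front-front 24.30 plateback-blockfront 15.21
bar [ -4.2 -54.1] [13.5 45.3] angle mod pi 1.8747 rect ang 73.0859603881836
```

The bar sprang back to 1.876 rad (2.0 mm, about 10 N) when let go abruptly. I'll regrip, overshoot slightly, then ease back with the tool to about 2.5 mm so it unloads quasi-statically and friction holds it.

Call:
send_rows([
  [0,0,0,0,0,-0.5,0.3],
  [0,0,0,0,0,-1.1,0.3],
  [0,0,0,0,0,-1.1,0.3],
  [0,0,0,0,0,-1.1,0.15],
  [0,0,0,0,0,-1.1,0.05],
  [0,0,0,0,0,-1.1,0.05],
  [0,0,0,0,0,-1.1,0.05],
])

```text
clock: 21.1
eef_pos: [0.4539, -0.0727, 0.0698]
eef_rot: [2.812, 1.399, 0.007]
ft_force: [-1.5, 0.8, 3.9]
gripper_width: 0.141
```

```bash
python3 chk2.py n1 1
```

```text
t 21.10 th 1.8736 loc [  0.78 -55.19] z 0.0698 F [-1.5  0.8  3.9] Tz 0.274 g 0.141
plate 38.89..48.05 block 63.23..80.47  front-front 24.34 plateback-blockfront 15.18
bar [ -4.3 -54.2] [15.7 44.8] angle mod pi 1.8681 rect ang 72.57892608642578
```

Call:
send_rows([
  [0,0,0,0,0,0.4,0.05],
  [0,0,0,0,0,0.8,0.05],
  [0,0,0,0,0,1.1,0.05],
  [0,0,0,0,0,1.1,0.05],
  [0,0,0,0,0,1,0.05],
  [0,0,0,0,0,0.9,0.05],
])

```text
clock: 21.75
eef_pos: [0.4539, -0.0727, 0.0699]
eef_rot: [2.865, 1.288, 0.007]
ft_force: [-1.9, 0.9, 2.2]
gripper_width: 0.141
```

```bash
python3 chk2.py n2 2
```

```text
t 21.75 th 1.9519 loc [  0.76 -55.22] z 0.0699 F [-1.9  0.9  2.2] Tz 0.010 g 0.141
plate 40.23..49.34 block 63.36..80.51  front-front 23.13 plateback-blockfront 14.02
bar [ -4.1 -53.8] [15.7 44.8] angle mod pi 1.9482 rect ang 68.08592987060547
t 21.80 th 1.9516 loc [  0.75 -55.22] z 0.0698 F [-0.4  0.8  3. ] Tz 0.063 g 0.141
plate 40.21..49.32 block 63.35..80.50  front-front 23.14 plateback-blockfront 14.04
bar [ -4.1 -53.8] [15.7 44.8] angle mod pi 1.9472 rect ang 68.10554504394531
```

Call:
send_rows([
  [0,0,0,0,0,-0.15,0.05],
  [0,0,0,0,0,-0.3,0.05],
  [0,0,0,0,0,-0.4,0.05],
  [0,0,0,0,0,-0.4,0.05],
])

```text
clock: 22.25
eef_pos: [0.4539, -0.0727, 0.0699]
eef_rot: [2.842, 1.338, 0.007]
ft_force: [-1.4, 1.0, 2.0]
gripper_width: 0.143
```

```bash
python3 chk2.py n3 2
```

```text
t 22.25 th 1.9167 loc [  0.78 -55.21] z 0.0699 F [-1.4  1.   2. ] Tz 0.137 g 0.143
plate 39.69..48.79 block 63.36..80.48  front-front 23.67 plateback-blockfront 14.57
bar [ -4.3 -54.2] [16.2 44.8] angle mod pi 1.9152 rect ang 70.10945129394531
t 22.30 th 1.9168 loc [  0.76 -55.18] z 0.0699 F [-1.3  1.   3. ] Tz 0.099 g 0.138
plate 39.66..48.80 block 63.35..80.48  front-front 23.70 plateback-blockfront 14.55
bar [ -4.3 -54.2] [16.2 44.8] angle mod pi 1.9117 rect ang 70.1010971069336
```

Call:
send_rows([
  [0,0,0,0,0,0,0.14],
  [0,0,0,0,0,0,0.145],
  [0,0,0,0,0,0,0.15],
  [0,0,0,0,0,0,0.155],
  [0,0,0,0,0,0,0.16],
  [0,0,0,0,0,0,0.165],
  [0,0,0,0,0,0,0.17],
  [0,0,0,0,0,0,0.175],
], squeeze=20)

```text
clock: 23.15
eef_pos: [0.4539, -0.0727, 0.0698]
eef_rot: [2.842, 1.338, 0.007]
ft_force: [0.8, -0.2, 0.4]
gripper_width: 0.169
```

```bash
python3 chk2.py n4 2
```

```text
t 23.15 th 1.9170 loc [  0.76 -55.14] z 0.0698 F [ 0.8 -0.2  0.4] Tz 0.019 g 0.169
plate 39.19..48.29 block 63.35..80.49  front-front 24.17 plateback-blockfront 15.06
bar [ -4.3 -54.2] [18.9 44.7] angle mod pi 1.8791 rect ang 70.08332061767578
t 23.20 th 1.9170 loc [  0.75 -55.15] z 0.0698 F [ 0.5 -0.4  0.3] Tz -0.005 g 0.176
plate 39.10..48.23 block 63.40..80.49  front-front 24.30 plateback-blockfront 15.17
bar [ -4.3 -54.2] [18.9 44.8] angle mod pi 1.8734 rect ang 70.08777618408203
```

```bash
cat >> h.py <<'E'
def jar(p,im,d,tag=""):
    P=cloud(p,d); D=P[...,:2]-O; X=D@sx*1000;Y=D@sy*1000;Z=P[...,2]*1000
    zt=np.median(Z[(np.hypot(X,Y)<8)&(Z>100)&(Z<130)])
    m=((abs(Z-zt)<2.2)&(np.hypot(X,Y)<22)&(Z>108)).astype(np.uint8)
    m=cv2.morphologyEx(m,cv2.MORPH_OPEN,np.ones((3,3),np.uint8)); n,l,s,c=cv2.connectedComponentsWithStats(m); k=1+s[1:,4].argmax()
    c=max(cv2.findContours((l==k).astype(np.uint8),0,1)[0],key=cv2.contourArea)[:,0]
    W=np.array([loc(ray(p,u,zt/1000)) for u in c]).astype(np.float32)
    A=np.c_[2*W,np.ones(len(W))]; s,_,_,_=np.linalg.lstsq(A,(W**2).sum(1),rcond=None); R=np.sqrt(s[2]+s[0]**2+s[1]**2)
    print(tag,"jar grip top z %.1f centre x %.2f y %.2f R %.2f"%(zt,s[0],s[1],R), "enc",np.round(cv2.minEnclosingCircle(W)[0],2))
E
python3 - <<'E'
from h import *
import pickle
for t,a,b in (("ref","ref_wrist.png","ref_wrist.npy"),("h1","h1_wrist.png","h1_wrist.npy"),("h5","h5b_wrist.png","h5b.npy"),("k1","k1b.png","k1b.npy"),("m1","m1.png","m1.npy"),("m2","m2.png","m2.npy"),("m3","m3.png","m3.npy"),("m4","m4.png","m4.npy"),("n1","n1.png","n1.npy"),("n2","n2.png","n2.npy"),("n3","n3.png","n3.npy"),("n4","n4.png","n4.npy")):
    q=pickle.load(open(f"pics/{t}.pkl","rb")); p=q[1] if isinstance(q,tuple) else q
    jar(p,cv2.imread("pics/"+a),np.load("pics/"+b),t)
E
```

```text
ref jar grip top z 118.2 centre x 0.03 y -6.63 R 12.23 enc [ 0.12 -6.72]
h1 jar grip top z 119.7 centre x -1.92 y -5.78 R 10.62 enc [-0.33 -6.04]
h5 jar grip top z 119.2 centre x 6.03 y -2.55 R 12.58 enc [ 6.03 -2.47]
k1 jar grip top z 119.4 centre x 5.53 y -2.77 R 12.39 enc [ 5.52 -2.86]
m1 jar grip top z 119.4 centre x 5.33 y -2.80 R 12.59 enc [ 5.41 -2.94]
m2 jar grip top z 119.4 centre x 5.45 y -2.80 R 12.52 enc [ 5.32 -2.89]
m3 jar grip top z 119.1 centre x 6.82 y -2.19 R 12.55 enc [ 6.87 -2.4 ]
m4 jar grip top z 119.4 centre x 5.54 y -2.65 R 12.55 enc [ 5.48 -2.56]
n1 jar grip top z 119.4 centre x 5.40 y -2.79 R 12.60 enc [ 5.54 -3.11]
n2 jar grip top z 119.2 centre x 6.59 y -2.30 R 12.61 enc [ 6.66 -2.32]
n3 jar grip top z 119.3 centre x 6.09 y -2.41 R 12.55 enc [ 6.14 -2.71]
n4 jar grip top z 119.3 centre x 5.53 y -2.69 R 12.57 enc [ 5.42 -2.72]
```

The jar's grip top shows the real cause: rubbing has dragged the jar to station x ≈ +5.5 mm (it was 0.0 at loading), so it leans on only one arm of the V. I'll back the clamp off, seat the jar squarely in the V by its lid grip, and clamp again.

Call:
send_rows([
  [0,0,0,0,0,-0.4,0.17],
  [0,0,0,0,0,-0.4,0.05],
  [0,0,0,0,0,-0.4,0.05],
  [0,0,0,0,0,-1,0.05],
  [0,0,0,0,0,-2,0.05],
  [0,0,0,0,0,-3.2,0.05],
  [0,0,0,0,0,-4.4,0.05],
  [0,0,0,0,0,-5.4,0.05],
], squeeze=80)

```text
clock: 24.05
eef_pos: [0.454, -0.0726, 0.0701]
eef_rot: [2.449, 1.966, 0.007]
ft_force: [-1.0, 0.5, 3.4]
gripper_width: 0.143
```

```bash
cat >> chk2.py <<'E'
try: jar(p,im,d)
except Exception as e: print(e)
E
python3 chk2.py q1 1
```

```text
t 24.05 th 1.4438 loc [  0.81 -55.01] z 0.0701 F [-1.   0.5  3.4] Tz -0.269 g 0.143
plate 36.47..45.81 block 62.84..80.27  front-front 26.37 plateback-blockfront 17.03
bar [ -4.4 -56.5] [44.9 15.2] angle mod pi 1.4423 rect ang 7.245614051818848
 jar grip top z 119.6 centre x 1.31 y -3.61 R 10.80 enc [ 3.47 -4.08]
```

Call:
send_rows([
  [0,0,0,0,0,0,0.25],
  [0,0,0,0,0,0,0.35],
  [0,0,0,0,0,0,0.35],
  [0,0,-12,0,0,0,0.4],
  [0,0,-35,0,0,-1,0.45],
  [0,0,-60,0,0,-2.6,0.5],
  [0,0,-66,0,0,-4.2,0.5],
  [0,0,-66,0,0,-5.8,0.5],
])

```text
clock: 24.9
eef_pos: [0.4556, -0.0733, 0.139]
eef_rot: [1.865, 2.519, 0.009]
ft_force: [0.1, 0.3, -0.2]
gripper_width: 0.506
```

```bash
python3 - <<'E'
from station import r
from h import *
o=r.get_obs(); show(o); print(tgt(o,[*st(.003,-.005),.1355],YAW+np.pi))
E
```

```text
t 24.90 pos [ 0.4556 -0.0733  0.139 ] yaw 1.8668 tilt [0.009  0.0005] F [ 0.1  0.3 -0.2] T [ 0.034 -0.011  0.01 ] g 0.506 j [-0.302  0.015 -0.449  1.098  0.003 -0.598]
(array([40. , 30.3,  3.7]), array([  0.08,   0.07, -10.66]))
```

Call:
send_rows([
  [4,3,0,0,0,-1.6,0.5],
  [10,8,0,0,0,-3.2,0.5],
  [17,13,0,0,0,-4.8,0.5],
  [25,19,1,0,0,-6.4,0.5],
  [33,25,2,0,0,-8,0.5],
  [40,30,3,0,0,-9.6,0.5],
  [40,30.3,4,0,0,-10.66,0.5],
  [40,30.3,4,0,0,-10.66,0.5],
])

```text
clock: 25.7
eef_pos: [0.4733, -0.026, 0.1359]
eef_rot: [0.537, 3.086, 0.003]
ft_force: [-0.2, 0.0, -0.6]
gripper_width: 0.503
```

```bash
python3 chk2.py q2 2; python3 - <<'E'
from station import r
from h import *
o=r.get_obs(); show(o); print(loc(o["eef_pos"]))
im=cv2.imread("pics/q2.png"); cv2.imwrite("pics/q2c.png",cv2.resize(im[90:290,240:400],None,fx=4,fy=3,interpolation=cv2.INTER_CUBIC))
E
```

```text
t 25.70 th 6.2830 loc [ 3.27 -4.65] z 0.1359 F [-0.2  0.  -0.6] Tz -0.009 g 0.503
plate 36.64..45.70 block 63.05..80.30  front-front 26.40 plateback-blockfront 17.34
bar [ -1.6 -57.1] [42.3 14.1] angle mod pi 1.4159 rect ang 7.78934907913208
t 25.75 th 0.0018 loc [ 3.29 -4.83] z 0.1359 F [0.4 0.5 0.7] Tz -0.011 g 0.500
plate 36.89..45.51 block 63.39..79.83  front-front 26.51 plateback-blockfront 17.89
bar [ -1.6 -57. ] [42.1 14.1] angle mod pi 1.4183 rect ang 7.352171421051025
 jar grip top z 119.7 centre x 4.56 y -3.99 R 12.20 enc [ 4.36 -4.14]
t 25.80 pos [ 0.4732 -0.0262  0.1358] yaw 2.7949 tilt [0.0097 0.0003] F [ 0.2 -0.6  0.4] T [0.013 0.009 0.002] g 0.498 j [-0.193  0.04  -0.43   1.091  0.002 -1.418]
[ 3.29644368 -4.92354927]
```

View pics/q2c.png

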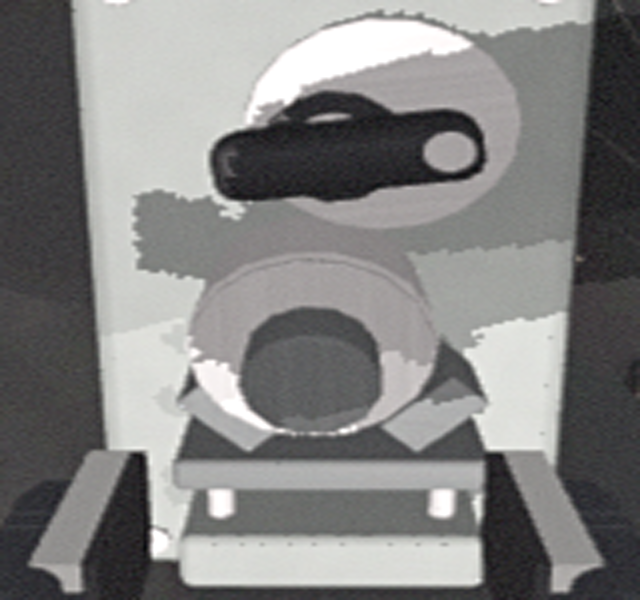

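The jar, free again, stands at x≈+4.4 mm, y≈-4. I grip its lid grip to move it over into the V.

Call:
send_rows([
  [-1,0.8,10,0,0,0,0.5],
  [-1,0.8,28,0,0,0,0.5],
  [-1,0.8,46,0,0,0,0.5],
  [-1,0.8,60,0,0,0,0.5],
  [-1,0.8,69,0,0,0,0.5],
  [-1,0.8,73,0,0,0,0.5],
  [-1,0.8,75,0,0,0,0.5],
  [-1,0.8,75,0,0,0,0.5],
], squeeze=30)

```text
clock: 26.6
eef_pos: [0.4755, -0.0259, 0.061]
eef_rot: [0.541, 3.085, 0.003]
ft_force: [-0.1, -0.1, -0.3]
gripper_width: 0.499
```

```bash
python3 - <<'E'
from station import r
from h import *
o=r.get_obs(); show(o); print(loc(o["eef_pos"]))
im,d=r.grab_frame("wrist"); cv2.imwrite("pics/q3.png",im[:,:,::-1])
o=r.get_obs(); show(o); print(loc(o["eef_pos"]))
im,d=r.grab_frame("side"); cv2.imwrite("pics/q3s.png",cv2.resize(im[140:240,270:370,::-1],None,fx=6,fy=6,interpolation=cv2.INTER_CUBIC))
E
```

```text
t 26.60 pos [ 0.4755 -0.0259  0.061 ] yaw 2.7946 tilt [0.0101 0.0002] F [-0.1 -0.1 -0.3] T [-0.016  0.013 -0.011] g 0.499 j [-0.192  0.119 -0.519  0.922  0.002 -1.416]
[ 5.27721404 -3.85138946]
t 26.65 pos [ 0.4757 -0.0259  0.0613] yaw 2.7947 tilt [0.0106 0.0001] F [-0.  -0.1  0.5] T [ 0.047  0.016 -0.016] g 0.500 j [-0.192  0.119 -0.519  0.922  0.002 -1.416]
[ 5.50438548 -3.80152074]
```

View pics/q3.png

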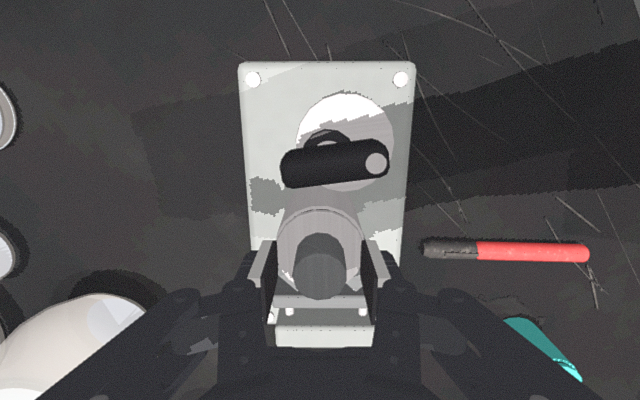

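View pics/q3s.png

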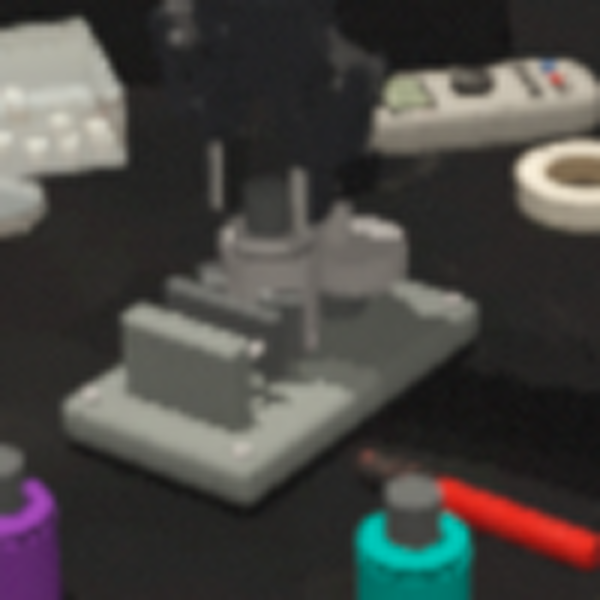

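```bash
python3 - <<'E'
from station import r
from h import *
o=r.get_obs(); print(tgt(o,[*st(.0047,-.004),.060],YAW+np.pi))
E
```

```text
(array([ 1. , -0.3,  1.4]), array([ 0.04,  0.12, -0.02]))
```

Close, then lift nothing; just bring the jar toward x = 0.

Call:
send_rows([
  [1,0,1,0.04,0.12,0,0.45],
  [1,0,1,0.04,0.12,0,0.35],
  [1,0,1,0.04,0.12,0,0.2],
  [1,0,1,0.04,0.12,0,0.2],
  [1,0,1,0.04,0.12,0,0.2],
], squeeze=30)

```text
clock: 27.2
eef_pos: [0.4751, -0.0256, 0.0605]
eef_rot: [0.542, 3.094, 0.001]
ft_force: [-0.4, 0.4, 0.6]
gripper_width: 0.293
```

```bash
python3 chk2.py q4 1; python3 - <<'E'
from station import r
from h import *
o=r.get_obs(); show(o); print(loc(o["eef_pos"]))
E
```

```text
t 27.20 th 0.0021 loc [ 4.8  -3.74] z 0.0605 F [-0.4  0.4  0.6] Tz 0.059 g 0.293
plate 37.57..45.34 block 62.29..79.95  front-front 24.72 plateback-blockfront 16.94
bar [ -1.4 -57.5] [42.  14.2] angle mod pi 1.4106 rect ang 7.7866716384887695
 jar grip top z 119.2 centre x 4.82 y -4.56 R 12.42 enc [ 4.7  -4.65]
t 27.25 pos [ 0.4751 -0.0257  0.0606] yaw 2.7947 tilt [0.0004 0.0002] F [-0.6  0.4  1.3] T [-0.016  0.022 -0.034] g 0.288 j [-0.19   0.126 -0.512  0.932  0.    -1.414]
[ 4.83325657 -3.75883454]
```

View pics/q4.png

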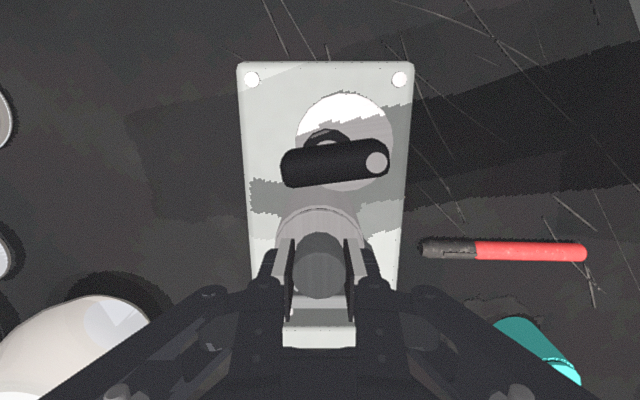

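```bash
python3 - <<'E'
from h import *
import pickle
for t,a in(("q4","q4"),("q2","q2"),("ref","ref_wrist"),("n4","n4")):
    o,p=pickle.load(open(f"pics/{t}.pkl","rb")); im=cv2.imread(f"pics/{a}.png"); g=cv2.cvtColor(im,cv2.COLOR_BGR2GRAY)
    for X,Y in((.048,-.093),(-.048,-.093),(.048,.093),(-.048,.093)):
        u=proj(p,[*st(X,Y),.028]).round().astype(int)
        if not(10<u[0]<630 and 10<u[1]<390): continue
        s=np.s_[u[1]-10:u[1]+11,u[0]-10:u[0]+11]; m=(g[s]>max(190,g[s].max()-35)).astype(np.uint8); n,l,st_,c=cv2.connectedComponentsWithStats(m)
        if n<2: continue
        k=1+st_[1:,4].argmax(); print(t,X,Y,"area",st_[k,4],loc(ray(p,c[k]+u-10,.028)).round(2))
E
```

```text
q4 0.048 -0.093 area 309 [ 48.75 -94.3 ]
q4 -0.048 -0.093 area 174 [-48.16 -94.16]
q2 0.048 -0.093 area 149 [ 48.87 -95.85]
q2 -0.048 -0.093 area 89 [-47.95 -94.15]
q2 0.048 0.093 area 31 [46.53 94.47]
q2 -0.048 0.093 area 32 [-38.34  99.58]
ref 0.048 -0.093 area 127 [ 47.49 -95.7 ]
ref -0.048 -0.093 area 85 [-49.55 -94.44]
ref 0.048 0.093 area 63 [46.5  92.96]
ref -0.048 0.093 area 24 [-43.58  83.56]
n4 0.048 0.093 area 4 [55.32 93.5 ]
n4 -0.048 0.093 area 157 [-47.43  93.72]
```

Call:
send_rows([
  [1.5,0,0,0,0,0,0.2],
  [3,0,0,0,0,0,0.2],
  [4.5,0,0,0,0,0,0.2],
  [4.5,1,0,0,0,0,0.2],
  [4.5,2,0,0,0,0,0.2],
  [4.5,2.5,0,0,0,0,0.2],
])

```text
clock: 27.85
eef_pos: [0.4711, -0.0221, 0.0604]
eef_rot: [-0.542, -3.094, 0.001]
ft_force: [0.7, -3.2, -0.3]
gripper_width: 0.293
```

```bash
cat > chk3.py <<'E'
import sys,pickle
from station import r
from h import *
tag=sys.argv[1]
for k in range(int(sys.argv[2])):
    o=r.get_obs();p=r.camera_params("wrist")
    f=o["ft_force"]
    print("t %.2f loc %s z %.4f Fst %s Fz %.1f g %.3f"%(o["clock"],loc(o["eef_pos"]).round(2),o["eef_pos"][2],np.round([f[:2]@sx,f[:2]@sy],1),f[2],o["gripper_width"]))
    im,d=r.grab_frame("wrist"); im=im[:,:,::-1].copy(); jar(p,im,d)
pickle.dump((o,p),open(f"pics/{tag}.pkl","wb")); cv2.imwrite(f"pics/{tag}.png",im); np.save(f"pics/{tag}.npy",d)
E
python3 chk3.py q5 2
```

```text
t 27.85 loc [-0.12 -1.73] z 0.0604 Fst [ 1.7 -2.8] Fz -0.3 g 0.293
 jar grip top z 119.0 centre x -0.12 y -2.44 R 12.43 enc [-0.21 -2.51]
t 27.90 loc [-0.13 -1.65] z 0.0603 Fst [ 1.7 -2. ] Fz 0.5 g 0.291
 jar grip top z 119.0 centre x -0.13 y -2.37 R 12.43 enc [-0.26 -2.53]
```

Call:
send_rows([
  [-0.4,0.5,0,0,0,0,0.2],
  [-0.4,1,0,0,0,0,0.2],
  [-0.4,1.5,0,0,0,0,0.2],
])

```text
clock: 28.25
eef_pos: [0.4714, -0.0207, 0.0601]
eef_rot: [-0.542, -3.092, 0.001]
ft_force: [-0.8, -2.3, 0.9]
gripper_width: 0.291
```

```bash
python3 chk3.py q6 2
```

```text
t 28.25 loc [-0.35 -0.34] z 0.0601 Fst [ 0.  -2.4] Fz 0.9 g 0.291
 jar grip top z 118.7 centre x -0.28 y -1.02 R 12.43 enc [-0.17 -1.01]
t 28.30 loc [-0.42 -0.23] z 0.0600 Fst [ 0.9 -2.6] Fz 0.3 g 0.288
 jar grip top z 118.7 centre x -0.34 y -0.86 R 12.40 enc [-0.43 -0.95]
```

Call:
send_rows([
  [-0.5,0.4,0,0,0,0,0.2],
  [-0.7,0.8,0,0,0,0,0.2],
  [-0.7,1.2,0,0,0,0,0.2],
])

```text
clock: 28.65
eef_pos: [0.4718, -0.0199, 0.0599]
eef_rot: [-0.542, -3.091, 0.002]
ft_force: [-1.2, -3.5, 0.2]
gripper_width: 0.292
```

```bash
python3 chk3.py q7 2
```

```text
t 28.65 loc [-0.23  0.59] z 0.0599 Fst [ 0.1 -3.7] Fz 0.2 g 0.292
 jar grip top z 118.6 centre x -0.09 y -0.03 R 12.36 enc [-0.11 -0.14]
t 28.70 loc [-0.24  0.6 ] z 0.0599 Fst [-0.9 -4.2] Fz 0.0 g 0.291
 jar grip top z 118.6 centre x -0.08 y -0.01 R 12.42 enc [-0.12 -0.04]
```

Call:
send_rows([
  [-0.2,0.4,0,0,0,0,0.2],
  [-0.2,0.8,0,0,0,0,0.2],
  [-0.2,0.8,0,0,0,0,0.2],
])

```text
clock: 29.05
eef_pos: [0.4721, -0.0195, 0.0598]
eef_rot: [-0.542, -3.091, 0.004]
ft_force: [-2.1, -4.9, 0.1]
gripper_width: 0.292
```

```bash
python3 chk3.py q8 2
```

```text
t 29.05 loc [-0.09  1.05] z 0.0598 Fst [-0.3 -5.4] Fz 0.1 g 0.292
 jar grip top z 118.6 centre x 0.13 y 0.43 R 12.39 enc [0.07 0.32]
t 29.10 loc [-0.05  1.1 ] z 0.0599 Fst [-0.7 -4. ] Fz 1.0 g 0.286
 jar grip top z 118.5 centre x 0.06 y 0.46 R 12.39 enc [-0.11  0.38]
```

The jar is firmly in the V (Fy ≈ −5 N, Fx ≈ 0, x ≈ 0). Release and look.

Call:
send_rows([
  [0,0,0,0,0,0,0.33],
  [0,0,0,0,0,0,0.45],
  [0,0,0,0,0,0,0.5],
  [0,0,-5,0,0,0,0.5],
  [0,0,-22,0,0,0,0.5],
  [0,0,-48,0,0,0,0.5],
  [0,0,-75,0,0,0,0.5],
  [0,0,-77,0,0,0,0.5],
])

```text
clock: 29.95
eef_pos: [0.4759, -0.0196, 0.1409]
eef_rot: [0.541, 3.09, -0.002]
ft_force: [0.1, 0.1, -0.2]
gripper_width: 0.496
```

```bash
python3 chk2.py q9 2; python3 - <<'E'
from station import r
from h import *
o=r.get_obs(); show(o); print(loc(o["eef_pos"]))
im=cv2.imread("pics/q9.png"); cv2.imwrite("pics/q9c.png",cv2.resize(im[90:290,240:400],None,fx=4,fy=3,interpolation=cv2.INTER_CUBIC))
print(tgt(o,[*st(.0003,-.0553),.135],YAW+np.pi-1.42))
E
```

```text
t 29.95 th 0.0019 loc [3.5  2.26] z 0.1409 F [ 0.1  0.1 -0.2] Tz 0.010 g 0.496
plate 36.58..45.94 block 63.39..80.09  front-front 26.80 plateback-blockfront 17.45
bar [ -1.5 -56.8] [42.4 13.9] angle mod pi 1.4083 rect ang 7.631990432739258
t 30.00 th 0.0019 loc [2.44 2.  ] z 0.1395 F [-0.3  0.8 -1.1] Tz -0.028 g 0.499
plate 36.29..45.86 block 63.64..79.85  front-front 27.35 plateback-blockfront 17.78
bar [ -1.5 -56.8] [42.3 13.9] angle mod pi 1.4113 rect ang 7.894131183624268
 jar grip top z 119.7 centre x -0.42 y -1.54 R 12.26 enc [-0.47 -1.62]
t 30.05 pos [ 0.4734 -0.0193  0.1378] yaw 2.7949 tilt [-0.0011 -0.0016] F [ 0.3  0.5 -0.9] T [ 0.047  0.005 -0.028] g 0.497 j [-0.176  0.046 -0.419  1.106 -0.002 -1.4  ]
[1.07659166 1.70999685]
(array([  0.7, -57. ,   3. ]), array([-2.000e-02,  1.000e-02,  1.625e+01]))
```

View pics/q9c.png

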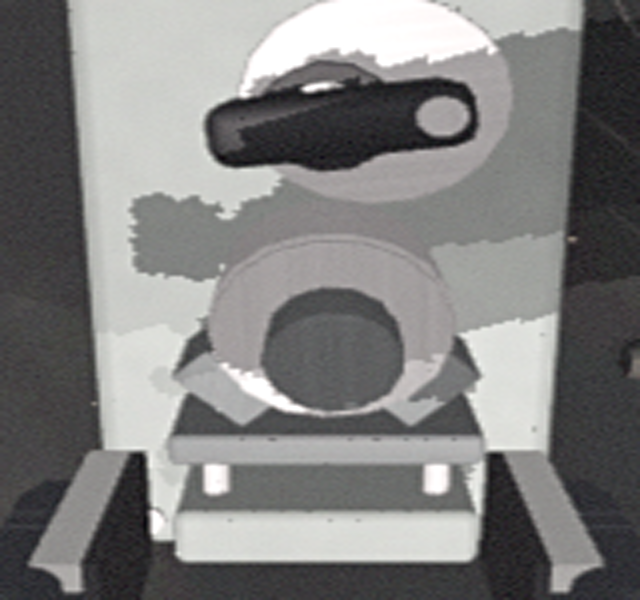

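The jar is centred in the V (grip at crop (333,350), both arms visible symmetric). Back to the knob.

Call:
send_rows([
  [0,-4,0,0,0,1.5,0.5],
  [0,-10,0,0,0,3,0.45],
  [0,-18,0,0,0,4.6,0.4],
  [0,-26,0,0,0,6.2,0.35],
  [0,-34,0,0,0,7.8,0.35],
  [0,-42,0,0,0,9.4,0.35],
  [0,-50,0,0,0,11,0.35],
  [0,-57,0,0,0,12.6,0.35],
])

```text
clock: 30.85
eef_pos: [0.4526, -0.0727, 0.1363]
eef_rot: [-2.084, -2.347, 0.005]
ft_force: [-0.2, -0.2, -0.2]
gripper_width: 0.348
```

```bash
python3 - <<'E'
from station import r
from h import *
o=r.get_obs(); show(o); print(loc(o["eef_pos"]))
print(tgt(o,[*st(.0004,-.0552),.128],YAW+np.pi-1.42))
E
```

```text
t 30.85 pos [ 0.4526 -0.0727  0.1363] yaw 1.6895 tilt [-0.004  -0.0003] F [-0.2 -0.2 -0.2] T [ 0.003 -0.027  0.008] g 0.348 j [-0.299  0.022 -0.448  1.105 -0.002 -0.418]
[ -0.46505245 -55.60876493]
(array([-0. ,  1. ,  8.3]), array([-0.05,  0.01,  3.58]))
```

Call:
send_rows([
  [0,0.5,2,0,0,1.6,0.35],
  [0,1,6,0,0,3.2,0.35],
  [0,1,12,0,0,3.6,0.35],
  [0,1,26,0,0,3.6,0.35],
  [0,1,42,0,0,3.6,0.35],
  [0,1,56,0,0,3.6,0.35],
  [0,1,64,0,0,3.6,0.35],
  [0,1,67,0,0,3.6,0.35],
])

```text
clock: 31.65
eef_pos: [0.4515, -0.072, 0.0674]
eef_rot: [-2.423, -1.991, 0.008]
ft_force: [-0.5, 0.5, -0.0]
gripper_width: 0.351
```

```bash
python3 chk2.py u1 2
```

```text
t 31.65 th 1.4215 loc [ -1.73 -55.29] z 0.0674 F [-0.5  0.5 -0. ] Tz -0.024 g 0.351
plate 36.45..45.80 block 62.83..80.26  front-front 26.38 plateback-blockfront 17.03
bar [ -4.7 -56.3] [45.3 13.2] angle mod pi 1.4344 rect ang 7.82756233215332
t 31.70 th 1.4216 loc [ -1.26 -55.26] z 0.0678 F [ 0.2 -0.1  0.1] Tz -0.022 g 0.350
plate 36.45..45.80 block 62.82..80.30  front-front 26.38 plateback-blockfront 17.02
bar [ -4.4 -56.3] [44.9 13.3] angle mod pi 1.4344 rect ang 7.82503080368042
 jar grip top z 119.7 centre x -3.67 y -2.08 R 10.79 enc [-2.19 -1.52]
```

View pics/u1.png

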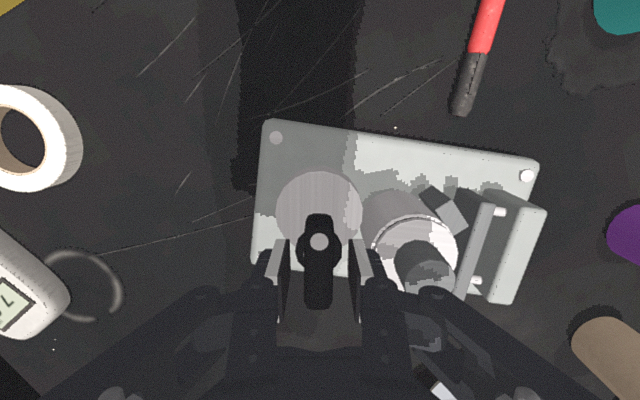

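Call:
send_rows([
  [-0.8,0,0,0,0,0.15,0.25],
  [-0.8,0,0,0,0,0.15,0.1],
  [-0.8,0,0,0,0,0.15,0.05],
  [-0.8,0,0,0,0,0.15,0.05],
  [-0.8,0,0,0,0,0.15,0.05],
  [-0.8,0,0,0,0,0.15,0.05],
], squeeze=80)

```text
clock: 32.35
eef_pos: [0.4531, -0.0726, 0.0693]
eef_rot: [-2.437, -1.976, 0.003]
ft_force: [0.1, 4.2, 6.3]
gripper_width: 0.144
```

Call:
send_rows([
  [0,0,0,0,0,0.5,0.05],
  [0,0,0,0,0,1.1,0.05],
  [0,0,0,0,0,1.7,0.05],
  [0,0,0,0,0,2.3,0.05],
  [0,0,0,0,0,2.9,0.05],
  [0,0,0,0,0,3.4,0.05],
  [0,0,0,0,0,3.9,0.05],
  [0,0,0,0,0,4.3,0.05],
])

```text
clock: 33.15
eef_pos: [0.4531, -0.0724, 0.0693]
eef_rot: [-2.764, -1.486, 0.004]
ft_force: [-0.6, 3.2, 1.4]
gripper_width: 0.141
```

```bash
python3 chk2.py u2 2
```

```text
t 33.15 th 1.8102 loc [-5.000e-02 -5.518e+01] z 0.0693 F [-0.6  3.2  1.4] Tz 0.143 g 0.141
plate 36.72..45.91 block 63.18..80.43  front-front 26.46 plateback-blockfront 17.27
bar [ -4.1 -54.5] [15.6 44.6] angle mod pi 1.8065 rect ang 76.4095458984375
t 33.20 th 1.8111 loc [ -0.07 -55.18] z 0.0693 F [-0.1  3.5  1.5] Tz 0.072 g 0.136
plate 36.74..45.91 block 63.23..80.44  front-front 26.50 plateback-blockfront 17.32
bar [ -4.2 -54.3] [15.6 45.2] angle mod pi 1.808 rect ang 80.03076934814453
 jar grip top z 119.8 centre x -1.46 y -1.09 R 12.40 enc [-1.42 -1.5 ]
```

View pics/u2.png

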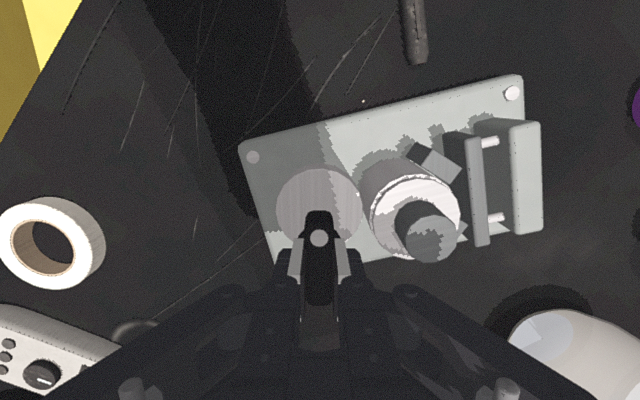

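Call:
send_rows([
  [0,0,0,0,0,0.4,0.05],
  [0,0,0,0,0,0.8,0.05],
  [0,0,0,0,0,1.2,0.05],
])

```text
clock: 33.55
eef_pos: [0.4531, -0.0724, 0.0693]
eef_rot: [-2.837, -1.341, 0.004]
ft_force: [0.5, 2.4, 1.5]
gripper_width: 0.139
```

```bash
python3 chk2.py u3 1
```

```text
t 33.55 th 1.9137 loc [-4.000e-02 -5.517e+01] z 0.0693 F [0.5 2.4 1.5] Tz 0.210 g 0.139
plate 36.86..45.94 block 63.31..80.48  front-front 26.45 plateback-blockfront 17.37
bar [ -4.1 -54. ] [15.6 45.1] angle mod pi 1.9115 rect ang 70.49518585205078
 jar grip top z 119.8 centre x -1.15 y -0.72 R 12.30 enc [-1.46 -0.93]
```

Call:
send_rows([
  [0,0,0,0,0,0.4,0.05],
  [0,0,0,0,0,0.8,0.05],
  [0,0,0,0,0,1.2,0.05],
])

```text
clock: 33.9
eef_pos: [0.4531, -0.0724, 0.0693]
eef_rot: [-2.904, -1.19, 0.005]
ft_force: [0.0, 1.8, 1.8]
gripper_width: 0.141
```

```bash
python3 chk2.py u4 1
```

```text
t 33.90 th 2.0189 loc [-3.000e-02 -5.512e+01] z 0.0693 F [0.  1.8 1.8] Tz 0.274 g 0.141
plate 36.92..46.08 block 63.45..80.52  front-front 26.53 plateback-blockfront 17.37
bar [ -4.  -53.9] [16.  45.1] angle mod pi 2.0168 rect ang 59.012481689453125
 jar grip top z 119.8 centre x -0.31 y 0.26 R 12.31 enc [-0.29  0.16]
```

Call:
send_rows([
  [0,0,0,0,0,0.3,0.05],
  [0,0,0,0,0,0.6,0.05],
  [0,0,0,0,0,0.9,0.05],
])

```text
clock: 34.25
eef_pos: [0.4531, -0.0724, 0.0693]
eef_rot: [-2.95, -1.072, 0.005]
ft_force: [-0.3, 2.3, 1.1]
gripper_width: 0.138
```

```bash
python3 chk2.py u5 1
```

```text
t 34.25 th 2.0997 loc [-5.000e-02 -5.513e+01] z 0.0693 F [-0.3  2.3  1.1] Tz 0.329 g 0.138
plate 38.01..47.15 block 63.54..80.55  front-front 25.54 plateback-blockfront 16.39
bar [ -3.7 -53.2] [15.6 45.1] angle mod pi 2.0988 rect ang 59.822635650634766
 jar grip top z 119.8 centre x 0.79 y 0.84 R 12.31 enc [0.61 1.01]
```

Call:
send_rows([
  [0,0,0,0,0,0.3,0.05],
  [0,0,0,0,0,0.6,0.05],
  [0,0,0,0,0,0.9,0.05],
])

```text
clock: 34.6
eef_pos: [0.4531, -0.0724, 0.0693]
eef_rot: [-2.991, -0.951, 0.005]
ft_force: [-0.2, 1.8, 1.5]
gripper_width: 0.141
```

```bash
python3 chk2.py u6 1
```

```text
t 34.60 th 2.1810 loc [-3.000e-02 -5.514e+01] z 0.0693 F [-0.2  1.8  1.5] Tz 0.448 g 0.141
plate 39.30..48.38 block 63.57..80.57  front-front 24.27 plateback-blockfront 15.19
bar [ -3.6 -53.1] [16.1 45.1] angle mod pi 2.1782 rect ang 55.21682357788086
 jar grip top z 119.8 centre x 1.93 y 1.38 R 12.37 enc [1.9 1.3]
```

Call:
send_rows([
  [0,0,0,0,0,0.25,0.05],
  [0,0,0,0,0,0.45,0.05],
  [0,0,0,0,0,0.6,0.05],
])

```text
clock: 34.95
eef_pos: [0.4531, -0.0724, 0.0693]
eef_rot: [-3.016, -0.87, 0.005]
ft_force: [-0.0, 2.0, 1.3]
gripper_width: 0.14
```

```bash
cat >> h.py <<'E'
def platex(p,im):
    g=cv2.GaussianBlur(cv2.cvtColor(im,cv2.COLOR_BGR2GRAY),(3,3),0).astype(np.float32)
    xs=np.arange(-48,48,.1)
    for z,y0,y1,nm in((.078,41,45,"plate"),(.075,67,76,"block")):
        pr=strip(p,g,z,xs,np.arange(y0,y1,.25)).mean(0); dg=np.gradient(pr)
        a=[i for i in range(len(xs)) if -40<xs[i]<-28]; b=[i for i in range(len(xs)) if 28<xs[i]<40]
        l=xs[a[np.argmax(np.abs(dg[a]))]]; q=xs[b[np.argmax(np.abs(dg[b]))]]
        print(nm,"x %.1f..%.1f mid %.2f"%(l,q,(l+q)/2))
E
python3 chk2.py u7 1; python3 - <<'E'
from h import *
import pickle
for t in("u1","u4","u6","u7","q9","q8","n4"):
    o,p=pickle.load(open(f"pics/{t}.pkl","rb")); print(t); platex(p,cv2.imread(f"pics/{t}.png"))
E
```

```text
t 34.95 th 2.2350 loc [-5.000e-02 -5.512e+01] z 0.0693 F [-0.   2.   1.3] Tz 0.509 g 0.140
plate 40.26..49.34 block 63.64..80.58  front-front 23.38 plateback-blockfront 14.30
bar [ -3.3 -52.7] [15.6 45.1] angle mod pi 2.2327 rect ang 52.133785247802734
 jar grip top z 119.8 centre x 2.64 y 1.74 R 12.32 enc [2.67 1.77]
u1
plate x -34.7..32.5 mid -1.10
block x -34.9..33.7 mid -0.60
u4
plate x -34.3..34.4 mid 0.05
block x -34.5..34.0 mid -0.25
u6
plate x -34.4..34.3 mid -0.05
block x -34.4..34.0 mid -0.20
u7
plate x -37.5..34.3 mid -1.60
block x -34.4..33.9 mid -0.25
q9
plate x -35.0..39.6 mid 2.30
block x -34.9..39.9 mid 2.50
q8
plate x -34.4..37.6 mid 1.60
block x -38.0..37.9 mid -0.05
n4
plate x -34.6..34.2 mid -0.20
block x -34.6..33.8 mid -0.40
```

Now 3.1 mm gripped, with the jar at x≈+2.7. Ease back a little and open slowly.

Call:
send_rows([
  [0,0,0,0,0,-0.1,0.05],
  [0,0,0,0,0,-0.15,0.05],
  [0,0,0,0,0,-0.15,0.14],
  [0,0,0,0,0,-0.15,0.15],
  [0,0,0,0,0,-0.15,0.16],
  [0,0,0,0,0,-0.15,0.17],
  [0,0,0,0,0,-0.15,0.2],
  [0,0,0,0,0,-0.15,0.28],
])

```text
clock: 35.8
eef_pos: [0.4531, -0.073, 0.0694]
eef_rot: [-3.012, -0.889, 0.006]
ft_force: [-0.3, -0.6, -0.3]
gripper_width: 0.279
```

```bash
python3 chk2.py u8 2
```

```text
t 35.80 th 2.2228 loc [  0.14 -55.77] z 0.0694 F [-0.3 -0.6 -0.3] Tz -0.023 g 0.279
plate 39.20..48.31 block 63.63..80.58  front-front 24.43 plateback-blockfront 15.32
bar [ -3.5 -53. ] [13.5 45.2] angle mod pi 2.1685 rect ang 56.05840301513672
t 35.85 th 2.2227 loc [  0.13 -55.67] z 0.0694 F [-0.  -0.5 -0.2] Tz -0.044 g 0.284
plate 39.20..48.25 block 63.59..80.58  front-front 24.39 plateback-blockfront 15.34
bar [ -3.5 -53. ] [13.5 45.2] angle mod pi 2.1673 rect ang 56.07400894165039
 jar grip top z 119.8 centre x 1.84 y 1.37 R 12.35 enc [1.82 1.27]
```

Released, it holds steady at θ=2.168 with 2.04 to 2.12 mm of setback (about 10 N). Both release attempts settle there, as the spindle friction only holds about this much with the jar rolling slightly up one V arm. Retreat and check from a free view.

Call:
send_rows([
  [0,0,0,0,0,0,0.3],
  [0,0,-6,0,0,0,0.3],
  [0,0,-20,0,0,0,0.3],
  [0,0,-38,0,0,0,0.3],
  [0,0,-55,0,0,0,0.3],
  [0,0,-62,0,0,0,0.3],
  [0,0,-62,0,0,0,0.3],
])

```text
clock: 36.6
eef_pos: [0.4546, -0.0733, 0.1328]
eef_rot: [3.013, 0.89, -0.002]
ft_force: [0.0, -0.1, -0.1]
gripper_width: 0.301
```

```bash
python3 chk2.py v1 3; python3 chk.py v1s | head -1
```

```text
t 36.60 th 2.2227 loc [  1.61 -55.51] z 0.1328 F [ 0.  -0.1 -0.1] Tz -0.041 g 0.301
plate 39.28..49.88 block 63.90..83.69  front-front 24.62 plateback-blockfront 14.02
bar [ -3.  -53.4] [13.7 43.8] angle mod pi 2.1549 rect ang 55.936546325683594
t 36.65 th 2.2226 loc [  0.74 -55.51] z 0.1318 F [-0.4  0.8 -0.7] Tz -0.024 g 0.297
plate 39.39..49.75 block 63.85..83.61  front-front 24.46 plateback-blockfront 14.10
bar [ -2.9 -53.5] [13.7 43.9] angle mod pi 2.1571 rect ang 56.12331771850586
t 36.70 th 2.2227 loc [  0.06 -55.54] z 0.1311 F [-0.8  0.3 -0.5] Tz 0.014 g 0.304
plate 39.28..49.63 block 63.86..83.62  front-front 24.58 plateback-blockfront 14.23
bar [ -2.9 -53.5] [13.6 43.8] angle mod pi 2.1623 rect ang 55.77095413208008
 jar grip top z 119.8 centre x 1.85 y 1.48 R 12.25 enc [1.93 1.23]
t 36.75 th 2.2227 loc [ -0.34 -55.56] z 0.1307 F [-0.4  0.3  0.4] Tz 0.008 F st [-0.5  0.1]
```

View pics/v1.png

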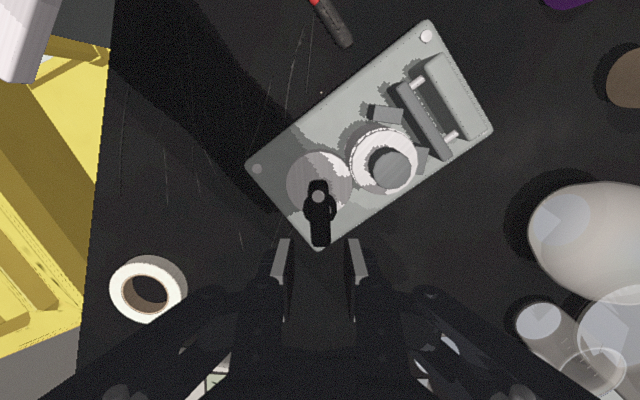

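View pics/v1s_sc.png

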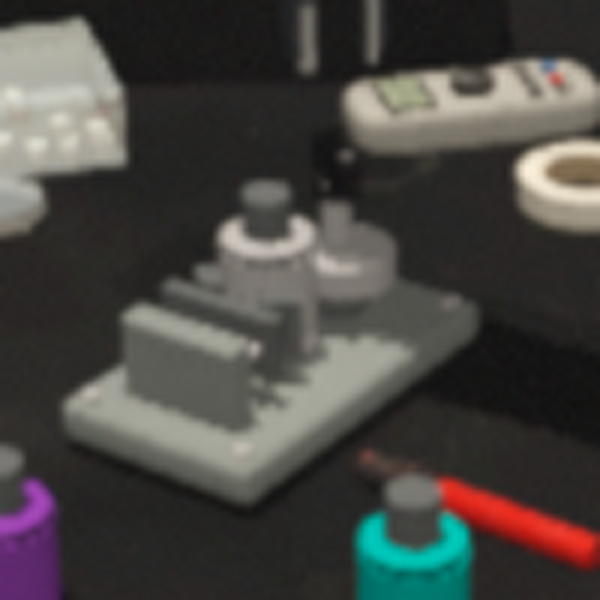

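```bash
python3 chk2.py v2 1; python3 - <<'E'
from h import *
a=cv2.imread("pics/side0.png")[160:300,220:400]; b=cv2.imread("pics/v1s_side.png")[160:300,220:400]
cv2.imwrite("pics/fin.png",cv2.resize(np.hstack([a,b]),None,fx=2.2,fy=2.2))
# small jar grip & bottle cap: per-pixel change near them
d=cv2.absdiff(cv2.imread("pics/side0.png"),cv2.imread("pics/v1s_side.png")).max(2)
print("small jar",d[244:275,284:300].mean(),"bottle",d[184:235,222:246].mean())
E
```

```text
t 36.85 th 2.2227 loc [ -0.54 -55.58] z 0.1304 F [-0.5 -0.7 -0.6] Tz -0.011 g 0.298
plate 39.34..49.81 block 63.86..83.52  front-front 24.52 plateback-blockfront 14.04
bar [ -2.9 -53.4] [13.6 43.8] angle mod pi 2.155 rect ang 56.02622604370117
 jar grip top z 119.8 centre x 1.91 y 1.44 R 12.28 enc [1.87 1.45]
small jar 2.443548387096774 bottle 1.02859477124183
```

View pics/fin.png

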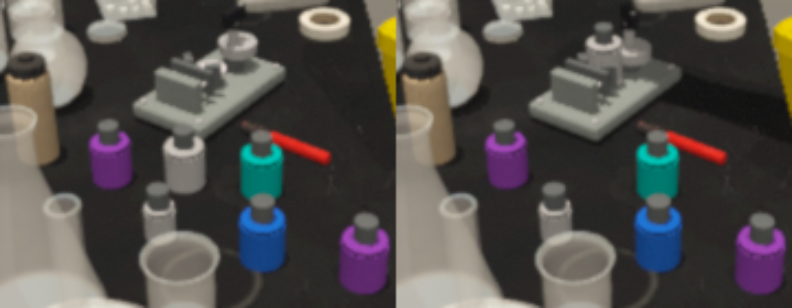

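Everything is in place: jar upright on the sunk platform and clamped, bystanders unmoved, arm clear. Hand in.

```bash
python3 - <<'E'
from station import r
print(r.sign_off()); print(r.get_obs()["clock"])
E
```

```text
the job is handed in; nothing more can be done
None
the job is handed in; nothing more can be done
```

I set the larger jar upright on the sprung platform, let go, and clamped it with the eccentric turned clockwise. The jaw ended about 2.05 mm back (roughly 10 N), so it is only just inside 2–3 mm and a bit under the 12 N asked. I handed the job in at about 37 s.

**Platform:** it sank about 14–15 mm under the jar's weight.

**First clamping:** the lobe dragged the jar about 5.5 mm sideways onto one arm of the V. I turned the clamp back, moved the jar into the V by its lid grip, let go and clamped again.

**Last checks:**
- The cam rested at about 2.16 rad.
- The jaw-to-block gap was 26.45 mm unloaded and about 24.4–24.5 mm clamped. The last view from above was less clear: its other edge readings were off, so I relied on this gap.
- The jar stood upright, about 1.9 mm off the V's centre line.
- The small jar and the brown bottle had not moved, and the gripper was touching nothing.

**What disagreed:**
- **Setback on release:** while gripped I turned it to about 3.1 mm, but it slipped back to about 2 mm when I let go. It did this on all four releases, including two slow ones. I think the jar rolling slightly up one V arm lowers the force the spindle friction can hold.
- **Fingertips:** the real tips sit about 38–51 mm behind the reported TCP. Wrist and side cameras both showed this, and I allowed for it.

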